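# Load and start the bottle warmer

### The arm

A 6-joint arm with a two-finger parallel gripper is mounted at the origin on a cart in front of the work surface, level with it; the furniture and walls round the work are solid. World frame = base frame: x ahead of the robot, y to its left, z up, the work surface at z = 0. Lengths are in m, angles in degrees, forces in N, time in s.
With the tool pointing down it reaches from about 0.3 to 0.75 m from the base axis. Payload 8.5 kg.
Tool frame: the origin (TCP) lies at the very end of the fingers, on their centre line; the grasp point (between the pads) lies 19 mm behind it; y points along the fingers, z is the direction in which the jaws open and shut, and the axes are right-handed (so a half turn about y gives the same grasp; the last joint's range is limited). The gripper opens to 85 mm and grips with 20 to 120 N. Pads are 22 mm wide; open, the fingers measure 114 mm over their backs; the gripper's body (76 mm by 85 mm) begins 54 mm behind the grasp point. The pads swing forward as they close: fully open they stand 13 mm farther back than shut.
Start: joints at [50.919, 21.807, 74.336, -0, 83.858, -12.336], TCP at [0.248, 0.491, 0.231] pointing down, gripper open.
Joint ranges: [-178.18, 178.18], [-50.72, 133.34], [12.68, 142.11], [-81.47, 261.47], [9.98, 163.14], [-165.26, 165.26]. Speed limits (degrees/s): [136.94, 136.94, 180, 180, 180, 180].

### API

Orientations are given as a 3x3 rotation matrix whose columns are the frame's x, y, z axes.
In Python, from rig import env gives the robot as it stands. The module is installed in compiled form; this text tells all that it offers.
- The arm moves only by the tool servo_tool, never from a script. Its argument "rows" is one flat list of numbers, 7 for each row, row after row: the opening, from 0 (shut) to 1 (fully open), then the shift along the world's x, y, z in m, then the turn, a rotation vector about the world's x, y, z in degrees. A call has 1 to 10 rows; each row shifts and turns the commanded pose from where the row before left it; what a row does not reach is not made up. A row lasts 1/12 s, in which the tool goes at most 41.7 mm and 7.16 degrees, less where a joint would pass 70% of its speed; a pose out of reach is approached as far as the arm can. A call with a gripper value outside its range is refused whole. The fingers move at their own pace and stop on an object; "force" is the grip in N (left out, the last holds). Time passes only in rows, so rows that do not move let the fingers close. It gives the time, the measured TCP pose, the force and the opening at its end, in the units of the state.
- env.observe(): the state, without advancing time (a new reading comes with each control period).
- env.get_image(name): name is "side" or "top"; returns the picture (480x640x3 uint8, red, green, blue); there is no depth.
- env.camera_model(name): a dict with "camera_matrix" (3x3 intrinsics, pixels), "R" (3x3) and "t" (3): a world point X has camera coordinates R X + t. Camera axes: x right, y down, z forward; pixel columns grow to the right and rows downward; lengths in m; the calibration is good to about 2 mm. A picture is of the moment at which its call begins. camera_model takes no time and is no camera call.
- env.close_job(): hands the job in, once; it reports no verdict.
The state is a dict: "time_s": time; "q": joint angles; "qvel": joint speeds; "joint_efforts": joint torques, N m; "position": TCP position; "tool_rot": TCP orientation; "ft_force": force on the tool from outside, world axes, zero at the start; "wrist_torque": the same for the moment, N m; "grip_width": finger opening in m.
Only numpy, scipy, OpenCV 4.12 (cv2) and the standard library are available. Lean on these libraries where they do the work, as an engineer would, in place of code of your own. Each camera call takes 0.05 s, during which the arm holds its last target.

### The job

Switch the bottle warmer on by pulling its orange power knob right out and letting it spring back. Then stand the loose bottles, some of which have fallen over, upright in the wells of their own colour, one at a time in the order of the dots (one dot first; skip a colour whose bottle is missing), right down on the well floor. When all are in, pull the black start knob right out, let it spring back, and leave the other things on the bench where they are.

Things in the scene. Friction and masses are not known exactly. Their poses are not given: they have to be found in the camera images.
- knob_power (a joint): Orange pull knob on its pod on the console: 0 = in, at rest; 0.014 m = pulled right out. It slides along the z axis of knob_power_top and a spring pulls it back in: 2.4 N at rest, 6.6 N right out. It does not latch and does not turn.
- knob_power_top (a point): centre of the outer face of the orange knob; z is the pull direction, out of the panel, which slopes so that z leans 30 degrees from vertical towards the console's front. The round knob head is 34 mm across and 20 mm deep (this point down to 20 mm below it) on a 14 mm stem; with the knob in, the metal panel lies 36 mm below this point. The panel is 112 x 90 mm with the knob in its middle, and the two knobs are 104 mm apart
- knob_start (a joint): Black pull knob on its pod on the console: 0 = in, at rest; 0.014 m = pulled right out. It slides along the z axis of knob_start_top and a spring pulls it back in: 2.4 N at rest, 6.6 N right out. It does not latch and does not turn.
- knob_start_top (a point): centre of the outer face of the black knob; z is the pull direction, out of the panel, which slopes so that z leans 30 degrees from vertical towards the console's front. The round knob head is 34 mm across and 20 mm deep (this point down to 20 mm below it) on a 14 mm stem; with the knob in, the metal panel lies 36 mm below this point. The panel is 112 x 90 mm with the knob in its middle, and the two knobs are 104 mm apart
- bottle_yellow: round plastic bottle in a yellow square boot, sleeve and cap of that colour, about 0.13 kg, 95 mm tall. Boot 40 x 40 mm, 50 mm over its cut corners, lowest 36 mm (it stops rolling); above it the body is round, 40 mm, up to a rounded shoulder at 82 mm; cap 28 mm. Origin: centre of the underside, z to the cap. Stands, or lies on its side (origin 20 mm above the bench). May be absent
- well1_floor (a point): centre of the floor of the round well with the yellow collar and 1 white dot: 61 mm across inside, 35 mm deep, outside 74 mm across, its rim 59 mm (with collar 62 mm) above the bench and its floor 24 mm. The wells stand in one row, 78 mm apart; y runs along the row, x away from the robot's side, z up
- bottle_green: round plastic bottle in a green square boot, sleeve and cap of that colour, about 0.13 kg, 95 mm tall. Boot 40 x 40 mm, 50 mm over its cut corners, lowest 36 mm (it stops rolling); above it the body is round, 40 mm, up to a rounded shoulder at 82 mm; cap 28 mm. Origin: centre of the underside, z to the cap. Stands, or lies on its side (origin 20 mm above the bench). May be absent
- well2_floor (a point): centre of the floor of the round well with the green collar and 2 white dots: 61 mm across inside, 35 mm deep, outside 74 mm across, its rim 59 mm (with collar 62 mm) above the bench and its floor 24 mm. The wells stand in one row, 78 mm apart; y runs along the row, x away from the robot's side, z up
- bottle_blue: round plastic bottle in a blue square boot, sleeve and cap of that colour, about 0.13 kg, 95 mm tall. Boot 40 x 40 mm, 50 mm over its cut corners, lowest 36 mm (it stops rolling); above it the body is round, 40 mm, up to a rounded shoulder at 82 mm; cap 28 mm. Origin: centre of the underside, z to the cap. Stands, or lies on its side (origin 20 mm above the bench). May be absent
- well3_floor (a point): centre of the floor of the round well with the blue collar and 3 white dots: 61 mm across inside, 35 mm deep, outside 74 mm across, its rim 59 mm (with collar 62 mm) above the bench and its floor 24 mm. The wells stand in one row, 78 mm apart; y runs along the row, x away from the robot's side, z up
- bottle_white: round plastic bottle in a white square boot, sleeve and cap of that colour, about 0.13 kg, 95 mm tall. Boot 40 x 40 mm, 50 mm over its cut corners, lowest 36 mm (it stops rolling); above it the body is round, 40 mm, up to a rounded shoulder at 82 mm; cap 28 mm. Origin: centre of the underside, z to the cap. Stands, or lies on its side (origin 20 mm above the bench). May be absent
- well4_floor (a point): centre of the floor of the round well with the white collar and 4 white dots: 61 mm across inside, 35 mm deep, outside 74 mm across, its rim 59 mm (with collar 62 mm) above the bench and its floor 24 mm. The wells stand in one row, 78 mm apart; y runs along the row, x away from the robot's side, z up
- timer_box: white timer box, 72 x 93 x 48 mm; not part of the job; origin under its middle
- brush: flat paint brush lying on the bench, 196 mm long; not part of the job; origin under its middle

How it is judged (in metres and radians):
On the way, in this order (a step that is already met when the one before it is completed fails the run):
1. the orange power knob is pulled out at least 11 mm (value of joint knob_power above 0.011 m), for 0.1 s.
2. the power knob is let go and has sprung back in (value of joint knob_power below 0.002 m and contact force between knob_power and the fingers below 0.1 N), for 0.2 s.
3. the yellow bottle stands upright in the yellow well (1 dot), let go (horizontal distance between bottle_yellow and well1_floor below 0.012 m and z of bottle_yellow in the frame of well1_floor between -0.006 and 0.006 m and angle between bottle_yellow's own z axis and vertical below 0.12 rad and linear speed of bottle_yellow below 0.03 m/s and contact force between bottle_yellow and the fingers below 0.1 N), for 0.2 s.
4. the green bottle stands upright in the green well (2 dots), let go (horizontal distance between bottle_green and well2_floor below 0.012 m and z of bottle_green in the frame of well2_floor between -0.006 and 0.006 m and angle between bottle_green's own z axis and vertical below 0.12 rad and linear speed of bottle_green below 0.03 m/s and contact force between bottle_green and the fingers below 0.1 N), for 0.2 s.
5. the blue bottle stands upright in the blue well (3 dots), let go (horizontal distance between bottle_blue and well3_floor below 0.012 m and z of bottle_blue in the frame of well3_floor between -0.006 and 0.006 m and angle between bottle_blue's own z axis and vertical below 0.12 rad and linear speed of bottle_blue below 0.03 m/s and contact force between bottle_blue and the fingers below 0.1 N), for 0.2 s.
6. the white bottle stands upright in the white well (4 dots), let go (horizontal distance between bottle_white and well4_floor below 0.012 m and z of bottle_white in the frame of well4_floor between -0.006 and 0.006 m and angle between bottle_white's own z axis and vertical below 0.12 rad and linear speed of bottle_white below 0.03 m/s and contact force between bottle_white and the fingers below 0.1 N), for 0.2 s.
7. the black start knob is pulled out at least 11 mm (value of joint knob_start above 0.011 m), for 0.1 s.
8. the start knob is let go and has sprung back in (value of joint knob_start below 0.002 m and contact force between knob_start and the fingers below 0.1 N), for 0.2 s.
At the end, for the whole second after the job is handed in: Every bottle present stands in the well of its colour, let go and at rest: axis within 12 mm of the well's, underside within 6 mm of the well floor, tilt under 0.12 rad; both knobs are back in (under 2 mm) and untouched (all of step 2 and all of step 3 and all of step 4 and all of step 5 and all of step 6 and all of step 8).
It fails at once if the timer box or the brush is moved more than 6 cm (distance of any of timer_box, brush from where it was at the start of the episode above 0.06 m).
Of bottle_yellow, bottle_green, bottle_blue, bottle_white only 3 to 4 are there at a start; the rules pass over those that are not, and their reading is None.
At some moment in a run one of bottle_yellow, bottle_blue, bottle_white may be knocked a few centimetres aside while the robot is not near it.
It also fails if it takes over 210 s, if anything falls off the work surface, if the arm or the gripper's body presses on something with over 40 N, if the wrist force passes 120 N, or if a joint passes its speed limit or range.

## Working session

There is one attempt and no reset: what is moved stays moved. The work goes in short steps, Python scripts to look and compute and a tool call to move; the robot and the scene stay as the last step left them, time stands still between calls to the robot, and variables do not carry over. Pictures are saved under pics/ and viewed, and the job is handed in when it is done.

Besides the shell and the picture viewer there is one more tool, called after "Call:" as name(argument=value, ...) on one line, values as JSON. servo_tool: Moves the arm, as the interface text tells. Its arguments: {"type":"object","properties":{"rows":{"type":"array","items":{"type":"number"}},"force":{"type":"number"}},"required":["rows"]}

```bash
mkdir -p pics; ls; python3 - <<'E'
from rig import env
import cv2,numpy as np
print(env.observe())
for n in("side","top"):
    cv2.imwrite(f"pics/{n}0.png",env.get_image(n)[:,:,::-1]); print(n,env.camera_model(n))
E
```

```text
pics
{'time_s': 0.0, 'q': array([ 5.09168664e+01,  2.18418353e+01,  7.43858164e+01, -3.09409521e-04,
        8.38574295e+01, -1.23366351e+01]), 'qvel': array([ 0.08106176, -0.05463064, -0.03711089, -0.00529813,  0.02653225,
       -0.05237364]), 'joint_efforts': array([-6.08803930e-04, -4.48460591e+01, -2.31276262e+01, -3.14521913e-04,
        4.94460168e-03,  2.45828949e-05]), 'position': array([0.24734393, 0.49091317, 0.2306976 ]), 'tool_rot': array([[ 8.93006565e-01, -9.32013295e-04,  4.50042671e-01],
       [-4.50043528e-01, -1.15604864e-03,  8.93005871e-01],
       [-3.12022126e-04, -9.99998897e-01, -1.45180558e-03]]), 'ft_force': array([-0.21739585,  0.05246253,  0.40434667]), 'wrist_torque': array([-0.02515264,  0.00461882,  0.03122155]), 'grip_width': 0.0850572222773249}
side {'camera_matrix': array([[579.74344582,   0.        , 319.37309381],
       [  0.        , 579.74344582, 234.57485459],
       [  0.        ,   0.        ,   1.        ]]), 'R': array([[ 0.90483894, -0.42557975, -0.01218104],
       [-0.24160037, -0.48969609, -0.83775116],
       [ 0.35056492,  0.76097281, -0.54591631]]), 't': array([-0.5198284 ,  0.18829015,  1.5821626 ])}
top {'camera_matrix': array([[532.71749814,   0.        , 320.78470632],
       [  0.        , 532.71749814, 241.67954816],
       [  0.        ,   0.        ,   1.        ]]), 'R': array([[-0.01521329, -0.99983829, -0.00958879],
       [-0.98347248,  0.01669328, -0.1802865 ],
       [ 0.18041742,  0.00668756, -0.9835674 ]]), 't': array([-0.07817646,  0.54600568,  1.61684115])}
```

View pics/side0.png

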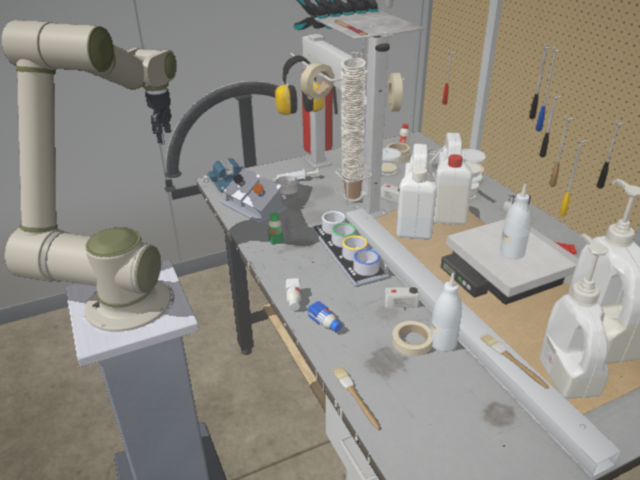

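View pics/top0.png

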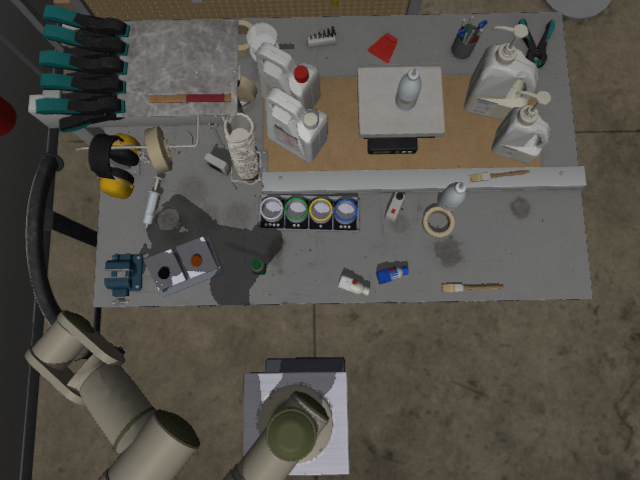

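```bash
python3 - <<'E'
import cv2
t=cv2.imread("pics/top0.png");s=cv2.imread("pics/side0.png")
cv2.imwrite("pics/t1.png",cv2.resize(t[180:310,90:290],None,fx=4,fy=4,interpolation=2))
cv2.imwrite("pics/t2.png",cv2.resize(t[180:310,240:440],None,fx=4,fy=4,interpolation=2))
cv2.imwrite("pics/s1.png",cv2.resize(s[150:350,200:400],None,fx=3,fy=3,interpolation=2))
E
```

```text
(no output)
```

View pics/t1.png

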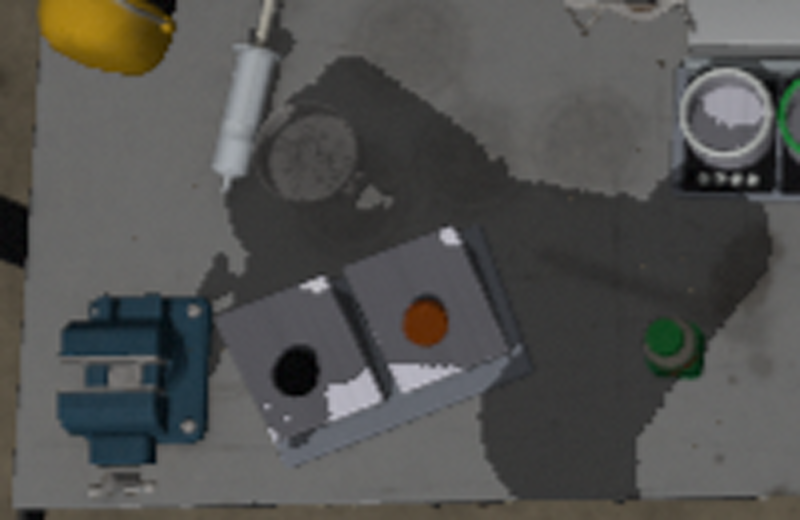

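View pics/t2.png

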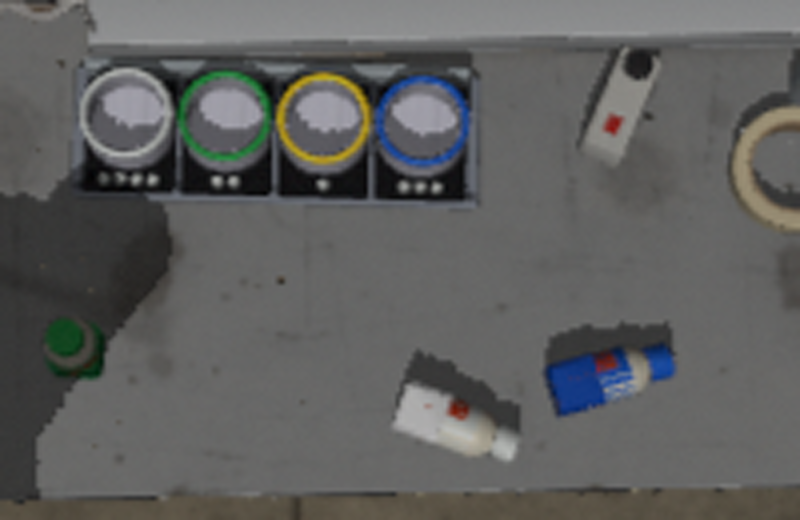

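View pics/s1.png

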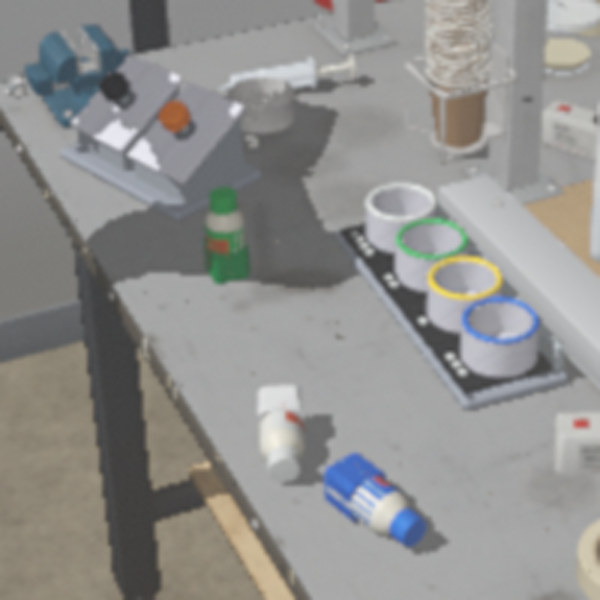

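```bash
cat > h.py <<'E'
import numpy as np,cv2
from rig import env
def cam(n):
    m=env.camera_model(n); return m["camera_matrix"],m["R"],m["t"]
def ray(n,uv):
    K,R,t=cam(n); d=R.T@np.linalg.inv(K)@np.array([uv[0],uv[1],1.]); return -R.T@t,d/np.linalg.norm(d)
def plane(n,uv,z):
    c,d=ray(n,uv); return c+d*(z-c[2])/d[2]
def proj(n,X):
    K,R,t=cam(n); p=K@(R@np.asarray(X)+t); return p[:2]/p[2]
def tri(a,b):
    c1,d1=ray("top",a);c2,d2=ray("side",b)
    A=np.stack([d1,-d2],1); s=np.linalg.lstsq(A,c2-c1,rcond=None)[0]
    p,q=c1+d1*s[0],c2+d2*s[1]; return (p+q)/2,np.linalg.norm(p-q)
def blobs(img,lo,hi,roi,amin=8):
    hsv=cv2.cvtColor(img,cv2.COLOR_BGR2HSV); m=cv2.inRange(hsv,np.array(lo),np.array(hi))
    k=np.zeros_like(m); x0,y0,x1,y1=roi; k[y0:y1,x0:x1]=255; m&=k
    n,l,s,c=cv2.connectedComponentsWithStats(m)
    return m,[(int(s[i,4]),c[i].round(1).tolist(),s[i,:4].tolist()) for i in range(1,n) if s[i,4]>=amin]
E
python3 - <<'E'
from h import *
t=cv2.imread("pics/top0.png");s=cv2.imread("pics/side0.png")
R1=(90,180,440,310);R2=(200,150,400,350)
for nm,lo,hi in [("orange",(5,180,60),(15,255,255)),("black",(0,0,0),(180,255,28)),("green",(50,120,40),(75,255,255)),("blue",(105,150,60),(125,255,255)),("yellow",(20,150,100),(30,255,255))]:
    print(nm,"T",blobs(t,lo,hi,R1)[1],"S",blobs(s,lo,hi,R2)[1])
E
```

```text
orange T [(91, [196.0, 260.2], [191, 255, 11, 11])] S []
black T [(16, [130.8, 180.9], [127, 180, 7, 4]), (12, [282.8, 201.6], [281, 200, 4, 5]), (12, [306.9, 201.9], [305, 200, 4, 6]), (106, [271.6, 223.5], [260, 216, 24, 12]), (50, [288.5, 223.7], [286, 217, 8, 11]), (63, [304.0, 224.1], [300, 217, 8, 12]), (131, [320.5, 224.9], [310, 218, 22, 11]), (106, [344.5, 225.5], [334, 219, 22, 11]), (104, [92.9, 237.6], [90, 229, 7, 18]), (37, [131.3, 263.1], [130, 255, 5, 14]), (102, [163.7, 272.6], [159, 267, 11, 12]), (19, [130.2, 282.3], [129, 279, 3, 8]), (10, [98.0, 308.5], [96, 308, 5, 2])] S []
green T [(115, [296.0, 208.3], [284, 198, 24, 22]), (63, [255.9, 264.0], [252, 260, 9, 9]), (10, [262.5, 272.4], [261, 271, 4, 4])] S [(37, [273.7, 216.9], [271, 214, 7, 7]), (20, [272.0, 239.5], [270, 236, 5, 8])]
blue T [(110, [344.7, 209.1], [334, 199, 23, 22]), (178, [385.1, 275.1], [377, 267, 21, 17]), (43, [404.6, 270.0], [401, 266, 7, 9])] S [(106, [315.4, 308.0], [309, 302, 16, 14]), (45, [334.1, 324.5], [331, 321, 8, 9])]
yellow T [(356, [112.3, 187.7], [99, 180, 25, 18]), (112, [320.5, 209.0], [309, 198, 24, 23])] S []
```

```bash
python3 - <<'E'
from h import *
t=cv2.imread("pics/top0.png");s=cv2.imread("pics/side0.png")
print("sideorange",blobs(s,(0,150,60),(18,255,255),(245,175,275,205))[1])
print("sideblack",blobs(s,(0,0,0),(180,255,60),(230,168,252,190))[1])
po,e1=tri((196,260.2),(258.4,188.8)); pb,e2=tri((163.9,272.6),(238.7,179.3))
print(po,e1,pb,e2,np.linalg.norm(po-pb), po-pb)
W={}
for nm,lo,hi,r in [("green",(50,100,40),(75,255,255),(280,190,312,225)),("yellow",(20,120,80),(32,255,255),(306,190,336,225)),("blue",(105,120,60),(125,255,255),(330,190,362,225))]:
    m,_=blobs(t,lo,hi,r); ys,xs=np.nonzero(m); pts=cv2.convexHull(np.stack([xs,ys],1).astype(np.float32))
    c=cv2.fitEllipse(pts); W[nm]=plane("top",c[0],.0620); print(nm,c,W[nm])
d=(W["blue"]-W["green"]); print(np.linalg.norm(d)/2,np.degrees(np.arctan2(d[0],-d[1])))
print("white est",W["green"]-d/2)
# bottles
for uv in [(255.9,264.0)]: print("green cap z95",plane("top",uv,.095),"side",plane("side",(273.7,216.9),.09))
print("blue boot",plane("top",(385.1,275.1),.03),"cap",plane("top",(404.6,270.0),.025))
print("side blue cap",tri((404.6,270),(334.1,324.5)),tri((385.1,275.1),(315.4,308)))
E
```

```text
sideorange [(51, [257.6, 188.3], [254, 185, 8, 8])]
sideblack [(45, [237.6, 178.4], [234, 175, 8, 8])]
[0.4873287  0.29098243 0.09500059] 0.003362839591468289 [0.451169   0.38745366 0.09370271] 0.0030969933353376077 0.103033521599379 [ 0.0361597  -0.09647123  0.00129788]
green ((295.78765869140625, 208.26780700683594), (22.30449104309082, 23.8712215423584), 81.1484375) [ 0.65034442 -0.01015733  0.062     ]
yellow ((320.4717102050781, 208.97544860839844), (22.602130889892578, 23.54189109802246), 87.53477478027344) [ 0.64669593 -0.08764116  0.062     ]
blue ((345.2935485839844, 209.62841796875), (22.537734985351562, 23.620080947875977), 92.13827514648438) [ 0.64322119 -0.16545215  0.062     ]
0.07772904742461835 -2.626266246643724
white est [0.65390604 0.06749007 0.062     ]
green cap z95 [0.47107517 0.10975449 0.095     ] side [0.47174933 0.1086778  0.09      ]
blue boot [ 0.43864259 -0.2861468   0.03      ] cap [ 0.45430941 -0.34843101  0.025     ]
side blue cap (array([ 0.45322567, -0.34784779,  0.02698318]), np.float64(0.0017364958834909798)) (array([ 0.43401917, -0.2839004 ,  0.04022452]), np.float64(0.007108704919299161))
```

```bash
cat >> h.py <<'E'
from scipy.spatial.transform import Rotation as Ro
def frame(y,z):
    y=np.array(y,float);y/=np.linalg.norm(y);z=np.array(z,float);z-=y*(z@y);z/=np.linalg.norm(z)
    return np.stack([np.cross(y,z),y,z],1)
def delta(P,Rt=None,o=None):
    o=o or env.observe()
    dp=np.array(P)-o["position"]
    rv=np.degrees(Ro.from_matrix(Rt@o["tool_rot"].T).as_rotvec()) if Rt is not None else np.zeros(3)
    n=max(np.linalg.norm(dp)/.0417,np.linalg.norm(rv)/7.16)
    print("dp",dp.round(4),"rv",rv.round(2),"minrows",round(n,2),"| per10",(dp/10).round(5),(rv/10).round(3))
E
python3 - <<'E'
from h import *
k=np.array([-.468,-.1755,.866])
Rt=frame(-k,(-.351,.936,0)); T=np.array([.4981,.2950,.0751]); delta(T+.1*k,Rt)
print(env.observe()["q"])
E
```

```text
dp [ 0.2039 -0.2135 -0.0691] rv [ -1.59 -30.82  46.21] minrows 7.76 | per10 [ 0.02039 -0.02135 -0.00691] [-0.159 -3.082  4.621]
[ 5.09184903e+01  2.18380979e+01  7.43797110e+01 -7.81359479e-04
  8.38571041e+01 -1.23376779e+01]
```

Call:
servo_tool(rows=[0.65,0.0204,-0.0214,-0.0069,-0.16,-3.08,4.62,0.65,0.0204,-0.0214,-0.0069,-0.16,-3.08,4.62,0.65,0.0204,-0.0214,-0.0069,-0.16,-3.08,4.62,0.65,0.0204,-0.0214,-0.0069,-0.16,-3.08,4.62,0.65,0.0204,-0.0214,-0.0069,-0.16,-3.08,4.62,0.65,0.0204,-0.0214,-0.0069,-0.16,-3.08,4.62,0.65,0.0204,-0.0214,-0.0069,-0.16,-3.08,4.62,0.65,0.0204,-0.0214,-0.0069,-0.16,-3.08,4.62,0.65,0.0204,-0.0214,-0.0069,-0.16,-3.08,4.62,0.65,0.0204,-0.0214,-0.0069,-0.16,-3.08,4.62], force=40)

```text
time_s: 0.93
position: [0.446, 0.2824, 0.1636]
tool_rot: [[0.824, 0.458, -0.334], [0.288, 0.169, 0.943], [0.488, -0.873, 0.007]]
ft_force: [0.8, 0.3, -0.6]
grip_width: 0.0554
```

Call:
servo_tool(rows=[0.65,0,0,0,0,0,0,0.65,0,0,0,0,0,0,0.65,0,0,0,0,0,0])

```text
time_s: 1.18
position: [0.4453, 0.2843, 0.1642]
tool_rot: [[0.827, 0.455, -0.33], [0.283, 0.169, 0.944], [0.485, -0.874, 0.01]]
ft_force: [0.3, 0.5, 0.1]
grip_width: 0.0553
```

```bash
python3 - <<'E'
from h import *
k=np.array([-.468,-.1755,.866])
Rt=frame(-k,(-.351,.936,0)); T=np.array([.4981,.2950,.0751]); delta(T+.1*k,Rt);delta(T,Rt)
print(env.observe()["q"])
a=env.get_image("top")[:,:,::-1];b=env.get_image("side")[:,:,::-1]
cv2.imwrite("pics/k1.png",np.hstack([cv2.resize(a[180:330,90:240],(400,400)),cv2.resize(b[100:250,180:330],(400,400))]))
E
```

```text
dp [ 0.006  -0.0069 -0.0025] rv [-0.23 -1.1   1.31] minrows 0.24 | per10 [ 0.0006  -0.00069 -0.00025] [-0.023 -0.11   0.131]
dp [ 0.0528  0.0107 -0.0891] rv [-0.23 -1.1   1.31] minrows 2.5 | per10 [ 0.00528  0.00107 -0.00891] [-0.023 -0.11   0.131]
[ 19.51993526  14.40871639 104.77831907   0.73051959  31.77295835
 -90.08986722]
```

View pics/k1.png

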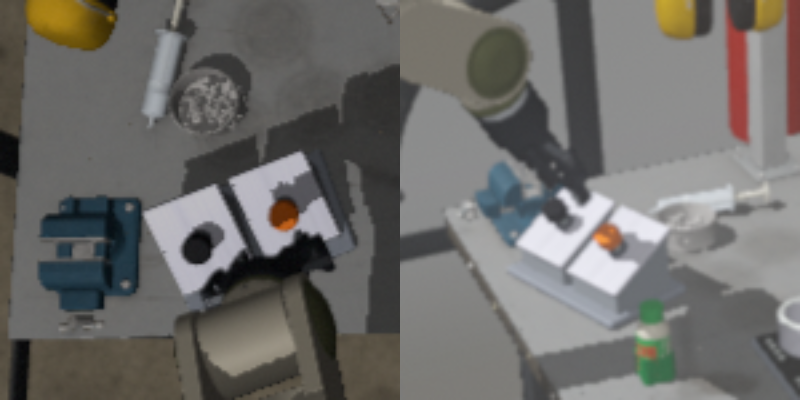

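Call:
servo_tool(rows=[0.65,0.0066,0.0013,-0.011,0,-0.2,0.2,0.65,0.0066,0.0013,-0.011,0,-0.2,0.2,0.65,0.0066,0.0013,-0.011,0,-0.2,0.2,0.65,0.0066,0.0013,-0.011,0,-0.2,0.2,0.65,0.0066,0.0013,-0.011,0,-0.2,0.2,0.65,0,0,0,0,0,0,0.65,0,0,0,0,0,0])

```text
time_s: 1.87
position: [0.4779, 0.2913, 0.109]
tool_rot: [[0.813, 0.467, -0.348], [0.3, 0.177, 0.937], [0.499, -0.866, 0.004]]
ft_force: [0.3, 0.4, 1.0]
grip_width: 0.0557
```

```bash
python3 - <<'E'
from h import *
k=np.array([-.468,-.1755,.866])
Rt=frame(-k,(-.351,.936,0)); T=np.array([.4981,.2950,.0751]); delta(T,Rt)
o=env.observe();print(o["q"],o["ft_force"])
b=env.get_image("side")[:,:,::-1];a=env.get_image("top")[:,:,::-1]
for n,im in(("top",a),("side",b)): print(n,proj(n,o["position"]))
cv2.imwrite("pics/k2.png",np.hstack([cv2.resize(a[180:330,90:240],(400,400)),cv2.resize(b[130:230,200:300],(400,400))]))
E
```

```text
dp [ 0.0202  0.0037 -0.0339] rv [-0.2  -0.12  0.17] minrows 0.95 | per10 [ 0.00202  0.00037 -0.00339] [-0.02  -0.012  0.017]
[ 18.76881945  22.14601749 105.41567471   2.62618145  22.52019644
 -93.70966577] [0.34796229 0.38204598 0.98098499]
top [194.84898581 262.07567462]
side [254.88837139 185.71969558]
```

View pics/k2.png

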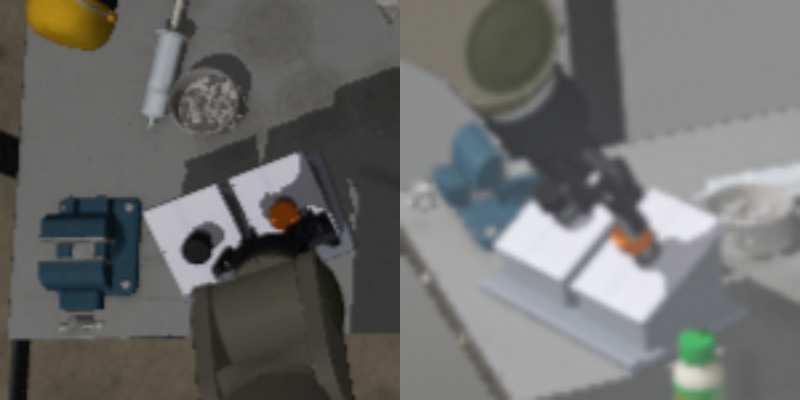

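Call:
servo_tool(rows=[0.65,0.005,0.001,-0.0085,0,0,0,0.65,0.005,0.001,-0.0085,0,0,0,0.65,0.005,0.001,-0.0085,0,0,0,0.65,0.005,0.001,-0.0085,0,0,0,0.65,0,0,0,0,0,0,0.65,0,0,0,0,0,0])

```text
time_s: 2.47
position: [0.4984, 0.2944, 0.0741]
tool_rot: [[0.813, 0.467, -0.347], [0.299, 0.176, 0.938], [0.499, -0.867, 0.004]]
ft_force: [-0.2, -0.4, -0.0]
grip_width: 0.0557
```

```bash
python3 - <<'E'
from h import *
k=np.array([-.468,-.1755,.866])
Rt=frame(-k,(-.351,.936,0)); T=np.array([.4981,.2950,.0751]); delta(T,Rt)
o=env.observe();print(o["q"],o["ft_force"])
b=env.get_image("side")[:,:,::-1]
cv2.imwrite("pics/k3.png",cv2.resize(b[150:230,200:300],(750,600)))
E
```

```text
dp [-0.0003  0.0006  0.001 ] rv [-0.18 -0.15  0.23] minrows 0.05 | per10 [-3.e-05  6.e-05  1.e-04] [-0.018 -0.015  0.023]
[ 18.32076465  27.12411947 104.73713098   3.78068618  18.27917505
 -95.21902772] [-0.23063238 -0.44612463 -0.02325929]
```

View pics/k3.png

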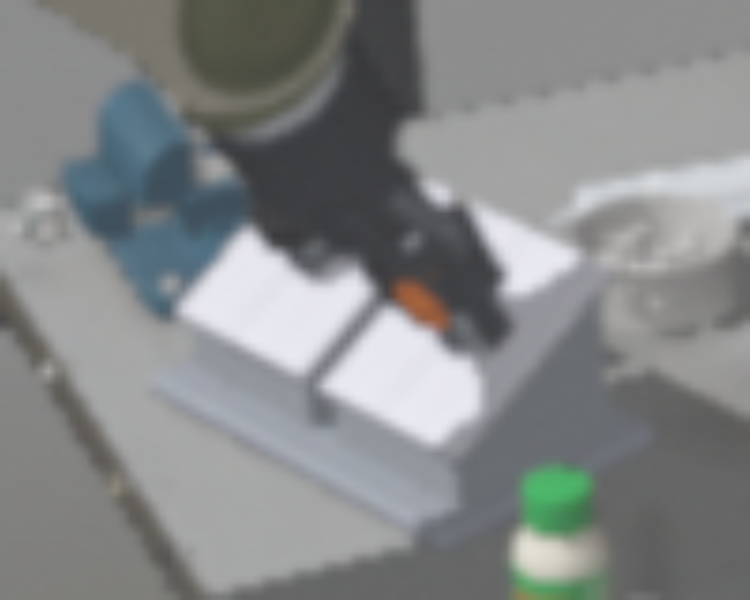

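Straddles the orange knob, no contact. Close.

Call:
servo_tool(rows=[0.2,0,0,0,0,0,0,0.2,0,0,0,0,0,0,0.2,0,0,0,0,0,0,0.2,0,0,0,0,0,0,0.2,0,0,0,0,0,0,0.2,0,0,0,0,0,0], force=60)

```text
time_s: 3.02
position: [0.4982, 0.2948, 0.0757]
tool_rot: [[0.812, 0.468, -0.348], [0.299, 0.177, 0.938], [0.501, -0.866, 0.004]]
ft_force: [-4.8, 1.8, 6.1]
grip_width: 0.0321
```

Call:
servo_tool(rows=[0.2,-0.0022,-0.0008,0.004,0,0,0,0.2,-0.0022,-0.0008,0.004,0,0,0,0.2,-0.0022,-0.0008,0.004,0,0,0,0.2,0,0,0,0,0,0,0.2,0,0,0,0,0,0])

```text
time_s: 3.43
position: [0.4919, 0.2924, 0.0872]
tool_rot: [[0.812, 0.468, -0.348], [0.299, 0.177, 0.938], [0.501, -0.866, 0.004]]
ft_force: [2.9, 5.1, -5.5]
grip_width: 0.0316
```

```bash
python3 - <<'E'
from h import *
o=env.observe();print(o["position"],o["ft_force"],o["grip_width"])
b=env.get_image("side")[:,:,::-1]
cv2.imwrite("pics/k4.png",cv2.resize(b[150:230,200:300],(750,600)))
E
```

```text
[0.49189872 0.29238037 0.08723678] [ 2.93365244  5.12805883 -5.51558599] 0.031589454741979855
```

View pics/k4.png

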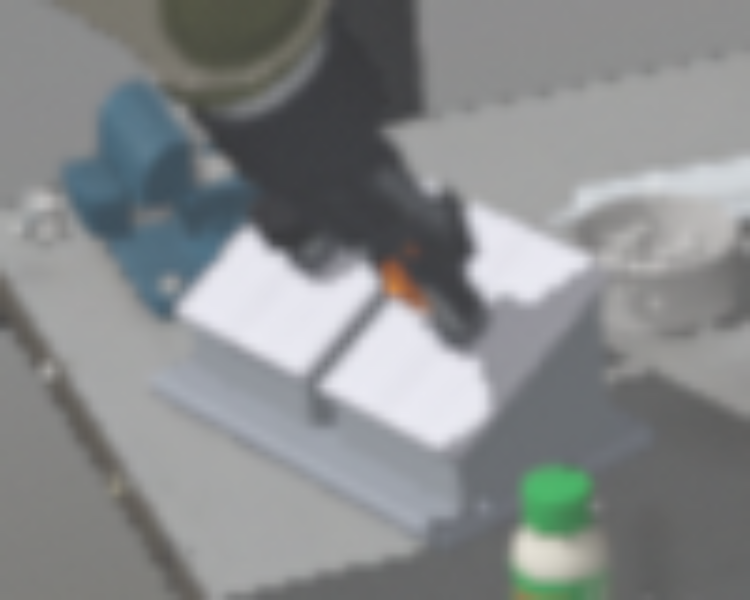

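Call:
servo_tool(rows=[0.2,-0.0005,-0.0002,0.001,0,0,0,0.2,-0.0005,-0.0002,0.001,0,0,0,0.2,0,0,0,0,0,0,0.2,0,0,0,0,0,0])

```text
time_s: 3.82
position: [0.4914, 0.2922, 0.0881]
tool_rot: [[0.813, 0.467, -0.347], [0.299, 0.177, 0.938], [0.5, -0.866, 0.004]]
ft_force: [10.1, 11.1, -17.4]
grip_width: 0.0318
```

Call:
servo_tool(rows=[0.65,0,0,0,0,0,0,0.65,0,0,0,0,0,0,0.65,0,0,0,0,0,0,0.65,0,0,0,0,0,0,0.65,-0.005,-0.002,0.009,0,0,0,0.65,-0.01,-0.004,0.018,0,0,0,0.65,-0.01,-0.004,0.018,0,0,0,0.65,-0.01,-0.004,0.018,0,0,0,0.65,-0.01,-0.004,0.018,0,0,0,0.65,0,0,0,0,0,0])

```text
time_s: 4.65
position: [0.4451, 0.2736, 0.1739]
tool_rot: [[0.81, 0.472, -0.348], [0.299, 0.178, 0.938], [0.505, -0.863, 0.003]]
ft_force: [1.0, 0.7, 0.1]
grip_width: 0.0556
```

```bash
python3 - <<'E'
from h import *
# next: green, tool vertical; jaw dir options
o=env.observe();print(o["position"],o["q"])
b=env.get_image("side")[:,:,::-1];a=env.get_image("top")[:,:,::-1]
cv2.imwrite("pics/g_t.png",a);cv2.imwrite("pics/g_s.png",b)
cv2.imwrite("pics/g1.png",np.hstack([cv2.resize(a[190:310,150:270],(400,400)),cv2.resize(b[160:260,220:320],(400,400))]))
g=b; 
print(blobs(a,(50,100,30),(75,255,255),(240,240,280,290))[1],blobs(b,(50,100,30),(75,255,255),(260,205,290,260))[1])
print("orange",blobs(a,(0,150,60),(18,255,255),(180,245,210,275))[1],blobs(b,(0,150,60),(18,255,255),(245,175,275,205))[1])
E
```

```text
[0.44510593 0.2736495  0.17387153] [ 17.86471444  12.74746214 105.73407716   2.74998925  31.25332541
 -94.40856059]
[(69, [255.7, 264.0], [251, 260, 10, 9]), (33, [263.5, 268.8], [260, 261, 6, 14]), (10, [254.5, 272.1], [252, 271, 6, 3])] [(45, [273.9, 216.8], [271, 214, 7, 7]), (10, [272.6, 227.9], [269, 227, 8, 3]), (85, [275.5, 238.5], [270, 234, 12, 10])]
orange [(89, [196.0, 260.4], [191, 255, 11, 11])] [(41, [256.7, 187.9], [253, 184, 8, 8])]
```

View pics/g1.png

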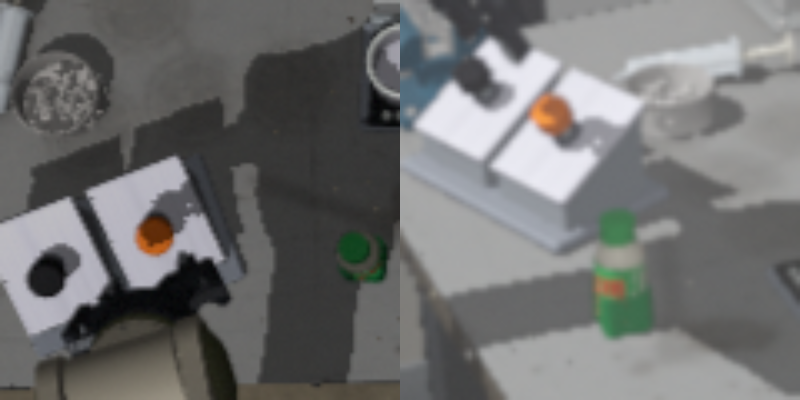

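```bash
python3 - <<'E'
from h import *
delta((.471,.109,.16),frame((0,0,-1),(0,1,0)))
E
```

```text
dp [ 0.0253 -0.1647 -0.0109] rv [ -5.54  29.77 -19.81] minrows 5.05 | per10 [ 0.00253 -0.01647 -0.00109] [-0.554  2.977 -1.981]
```

Call:
servo_tool(rows=[0.8,0.0032,-0.0206,0.005,-0.69,3.72,-2.48,0.8,0.0032,-0.0206,-0.0022,-0.69,3.72,-2.48,0.8,0.0032,-0.0206,-0.0022,-0.69,3.72,-2.48,0.8,0.0032,-0.0206,-0.0022,-0.69,3.72,-2.48,0.8,0.0032,-0.0206,-0.0022,-0.69,3.72,-2.48,0.8,0.0032,-0.0206,-0.0022,-0.69,3.72,-2.48,0.8,0.0032,-0.0206,-0.0022,-0.69,3.72,-2.48,0.8,0.0032,-0.0206,-0.0022,-0.69,3.72,-2.48,0.8,0,0,0,0,0,0,0.8,0,0,0,0,0,0])

```text
time_s: 5.58
position: [0.4719, 0.1084, 0.1583]
tool_rot: [[1.0, -0.003, 0.002], [-0.002, 0.001, 1.0], [-0.003, -1.0, 0.001]]
ft_force: [-0.6, -0.4, -0.9]
grip_width: 0.0684
```

```bash
python3 - <<'E'
from h import *
delta((.471,.109,.044),frame((0,0,-1),(0,1,0)));print(env.observe()["q"])
E
```

```text
dp [-0.0009  0.0006 -0.1143] rv [-0.04 -0.2   0.11] minrows 2.74 | per10 [-9.000e-05  6.000e-05 -1.143e-02] [-0.004 -0.02   0.011]
[-1.12960751e+00  1.94772316e+01  9.12846027e+01  3.45294739e-02
  6.94352872e+01 -9.10320365e+01]
```

Call:
servo_tool(rows=[0.8,0,0,-0.019,0,0,0,0.8,0,0,-0.019,0,0,0,0.8,0,0,-0.019,0,0,0,0.8,0,0,-0.019,0,0,0,0.8,0,0,-0.019,0,0,0,0.8,-0.0005,0.0005,-0.018,0,0,0,0.8,0,0,0,0,0,0])

```text
time_s: 6.17
position: [0.4687, 0.1103, 0.0438]
tool_rot: [[1.0, -0.007, -0.001], [0.001, 0.001, 1.0], [-0.007, -1.0, 0.001]]
ft_force: [-0.2, 0.7, 0.6]
grip_width: 0.0682
```

Call:
servo_tool(rows=[0.2,0,0,0,0,0,0,0.2,0,0,0,0,0,0,0.2,0,0,0,0,0,0,0.2,0,0,0,0,0,0,0.2,0,0,0,0,0,0,0.2,0,0,0,0,0,0,0.2,0,0,0,0,0,0], force=30)

```text
time_s: 6.75
position: [0.4715, 0.1098, 0.0478]
tool_rot: [[1.0, 0.001, 0.001], [-0.001, 0.001, 1.0], [0.001, -1.0, 0.001]]
ft_force: [-1.6, 2.8, 6.8]
grip_width: 0.0381
```

```bash
python3 - <<'E'
from h import *
o=env.observe();print(o["position"],o["ft_force"],o["grip_width"])
b=env.get_image("side")[:,:,::-1];a=env.get_image("top")[:,:,::-1]
cv2.imwrite("pics/g2.png",np.hstack([cv2.resize(a[190:310,200:320],(400,400)),cv2.resize(b[160:260,220:320],(400,400))]))
E
```

```text
[0.47146945 0.10977019 0.04780869] [-1.62840206  2.83992123  6.82445731] 0.03806665617488469
```

View pics/g2.png

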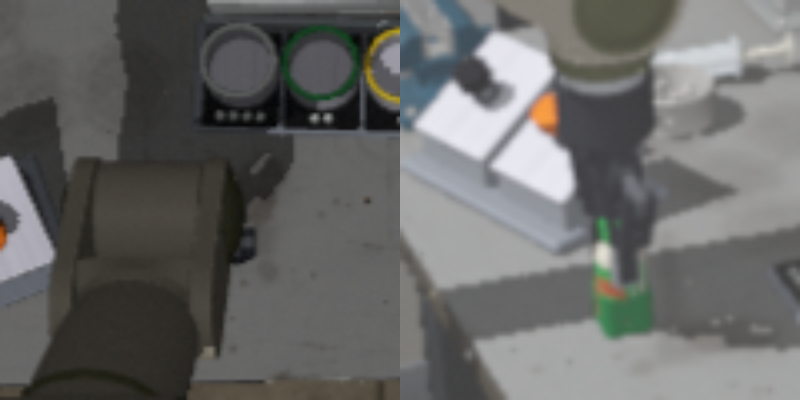

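Call:
servo_tool(rows=[0.2,0,0,0.025,0,0,0,0.2,0,0,0.03,0,0,0,0.2,0,0,0.03,0,0,0,0.2,0,0,0.03,0,0,0,0.2,0.0305,-0.02,0,0,0,0,0.2,0.0305,-0.02,0,0,0,0,0.2,0.0305,-0.02,0,0,0,0,0.2,0.0305,-0.02,0,0,0,0,0.2,0.0305,-0.02,0,0,0,0,0.2,0.026,-0.02,0,0,0,0])

```text
time_s: 7.68
position: [0.6509, -0.0118, 0.1618]
tool_rot: [[1.0, -0.001, 0.001], [-0.001, 0.0, 1.0], [-0.001, -1.0, 0.0]]
ft_force: [-0.0, 0.0, -1.2]
grip_width: 0.0382
```

Call:
servo_tool(rows=[0.2,0,0,0,0,0,0,0.2,0,0,0,0,0,0,0.2,0,0,0,0,0,0])

```text
time_s: 7.93
position: [0.6488, -0.0102, 0.1615]
tool_rot: [[1.0, -0.003, 0.001], [-0.001, 0.001, 1.0], [-0.003, -1.0, 0.001]]
ft_force: [0.5, -1.0, -1.3]
grip_width: 0.0381
```

```bash
python3 - <<'E'
from h import *
o=env.observe();print(o["position"],o["ft_force"],o["grip_width"],o["q"])
b=env.get_image("side")[:,:,::-1];a=env.get_image("top")[:,:,::-1]
cv2.imwrite("pics/g3.png",np.hstack([cv2.resize(a[160:260,240:340],(400,400)),cv2.resize(b[150:250,290:390],(400,400))]))
s=cv2.imread("pics/side0.png")
for nm,lo,hi,r in [("green",(45,60,40),(80,255,255),(328,218,362,250)),("yellow",(18,80,80),(34,255,255),(338,230,372,260)),("blue",(105,100,60),(125,255,255),(350,245,384,275))]:
    m,bl=blobs(s,lo,hi,r); ys,xs=np.nonzero(m); c=cv2.fitEllipse(cv2.convexHull(np.stack([xs,ys],1).astype(np.float32)))
    print(nm,c,plane("side",c[0],.0615),bl)
E
```

```text
[ 0.648812   -0.01023842  0.16150202] [ 0.50914772 -0.98586139 -1.28133807] 0.0381110158943118 [-1.13391601e+01  3.47904697e+01  6.34453821e+01  6.39611072e-03
  8.19252199e+01 -1.01307323e+02]
green ((343.65325927734375, 229.07171630859375), (13.53841495513916, 23.349496841430664), 87.08074188232422) [ 0.65322521 -0.00865849  0.0615    ] [(89, [343.2, 228.7], [332, 222, 24, 15])]
yellow ((354.5182800292969, 242.2120361328125), (14.747779846191406, 24.488664627075195), 90.39986419677734) [ 0.64901315 -0.08691001  0.0615    ] [(113, [354.4, 242.2], [343, 235, 25, 15])]
blue ((366.342041015625, 256.3040466308594), (14.84206485748291, 24.710128784179688), 92.51322937011719) [ 0.6452451  -0.16526511  0.0615    ] [(78, [365.5, 256.3], [354, 249, 26, 15])]
```

View pics/g3.png

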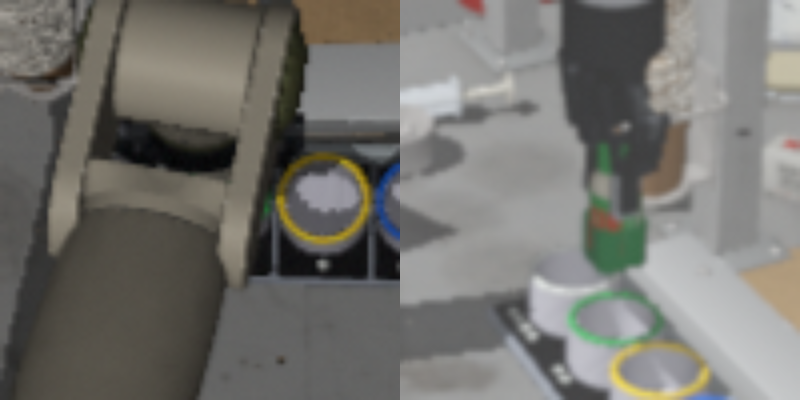

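```bash
python3 - <<'E'
from h import *
b=env.get_image("side")[:,:,::-1]
m,bl=blobs(b,(45,90,30),(80,255,255),(325,180,365,222)); print(bl)
p=env.observe()["position"]; print(p,proj("side",p+[0,0,-.0478+.018]),proj("side",p+[0,0,-.0478]),proj("side",p+[0,0,-.0478+.036]))
E
```

```text
[(12, [340.5, 188.5], [340, 186, 2, 6]), (96, [344.2, 211.6], [339, 206, 12, 11])]
[ 0.6487741  -0.00969323  0.16215095] [342.73772542 209.58034712] [342.67882282 214.7463855 ] [342.797301   204.35528574]
```

Call:
servo_tool(rows=[0.2,0.001,0,-0.015,0,0,0,0.2,0,0,-0.015,0,0,0,0.2,0,0,-0.01,0,0,0,0.2,0,0,-0.01,0,0,0,0.2,0,0,-0.01,0,0,0,0.2,0,0,-0.01,0,0,0,0.2,0,0,-0.007,0,0,0,0.2,0,0,0,0,0,0,0.2,0,0,0,0,0,0])

```text
time_s: 8.83
position: [0.6505, -0.0105, 0.0845]
tool_rot: [[1.0, -0.002, 0.001], [-0.001, 0.0, 1.0], [-0.002, -1.0, 0.0]]
ft_force: [-0.4, -0.9, -0.8]
grip_width: 0.0384
```

```bash
python3 - <<'E'
from h import *
o=env.observe();print(o["position"],o["ft_force"])
b=env.get_image("side")[:,:,::-1]
cv2.imwrite("pics/g4.png",cv2.resize(b[170:250,290:390],(750,600)))
E
```

```text
[ 0.6504536  -0.01053977  0.08452178] [-0.42905866 -0.86871874 -0.76311741]
```

View pics/g4.png

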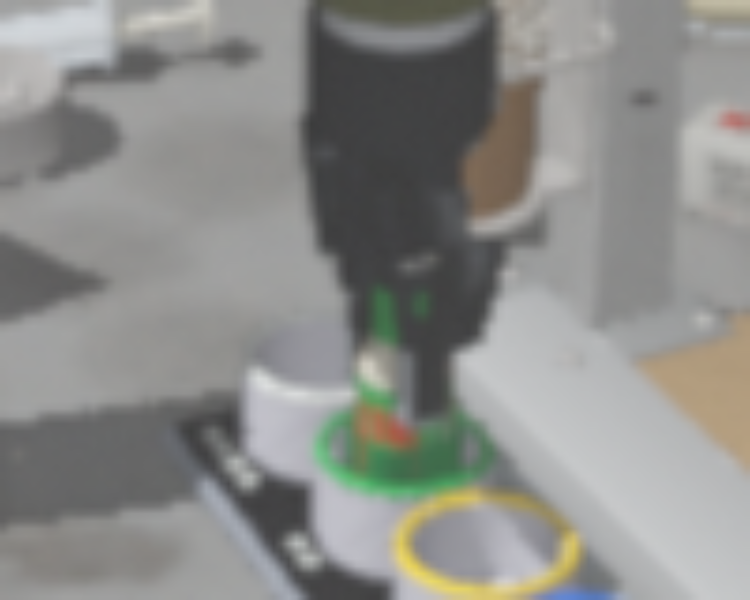

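Call:
servo_tool(rows=[0.2,0,0,-0.005,0,0,0,0.2,0,0,-0.004,0,0,0,0.2,0,0,-0.0025,0,0,0,0.2,0,0,0,0,0,0,0.2,0,0,0,0,0,0])

```text
time_s: 9.3
position: [0.6504, -0.0105, 0.073]
tool_rot: [[1.0, -0.002, 0.001], [-0.001, 0.0, 1.0], [-0.002, -1.0, 0.0]]
ft_force: [0.3, -0.5, -0.7]
grip_width: 0.0384
```

Call:
servo_tool(rows=[0.2,0,0,-0.0015,0,0,0,0.2,0,0,0,0,0,0,0.2,0,0,0,0,0,0])

```text
time_s: 9.55
position: [0.6506, -0.0105, 0.0719]
tool_rot: [[1.0, -0.001, 0.001], [-0.001, 0.0, 1.0], [-0.001, -1.0, 0.0]]
ft_force: [-0.6, -0.4, -0.5]
grip_width: 0.0384
```

Call:
servo_tool(rows=[0.2,0,0,-0.0015,0,0,0,0.2,0,0,0,0,0,0,0.2,0,0,0,0,0,0])

```text
time_s: 9.8
position: [0.6509, -0.0105, 0.0718]
tool_rot: [[1.0, 0.001, 0.0], [-0.0, -0.0, 1.0], [0.001, -1.0, -0.0]]
ft_force: [-2.0, 0.8, 8.7]
grip_width: 0.0382
```

Floor contact. Open and rise.

Call:
servo_tool(rows=[0.65,0,0,0,0,0,0,0.65,0,0,0,0,0,0,0.65,0,0,0,0,0,0,0.65,0,0,0.02,0,0,0,0.65,0,0,0.025,0,0,0,0.65,0,0,0.025,0,0,0,0.65,0,0,0.03,0,0,0,0.65,-0.03,0,0.02,0,0,0,0.65,-0.04,0,0,0,0,0,0.65,-0.04,0,0,0,0,0])

```text
time_s: 10.63
position: [0.5395, -0.0106, 0.1908]
tool_rot: [[1.0, 0.001, 0.0], [-0.0, -0.0, 1.0], [0.001, -1.0, -0.0]]
ft_force: [0.5, -0.8, 0.2]
grip_width: 0.0557
```

```bash
python3 - <<'E'
from h import *
o=env.observe();print(o["position"],o["q"])
b=env.get_image("side")[:,:,::-1];a=env.get_image("top")[:,:,::-1]
cv2.imwrite("pics/b_t.png",a);cv2.imwrite("pics/b_s.png",b)
cv2.imwrite("pics/b1.png",np.hstack([cv2.resize(a[180:300,320:440],(400,400)),cv2.resize(b[200:350,270:420],(400,400))]))
E
```

```text
[ 0.53954301 -0.01057644  0.19076547] [-1.36970370e+01  2.26588544e+01  8.00189857e+01 -4.19635958e-03
  7.72893980e+01 -1.03673735e+02]
```

View pics/b1.png

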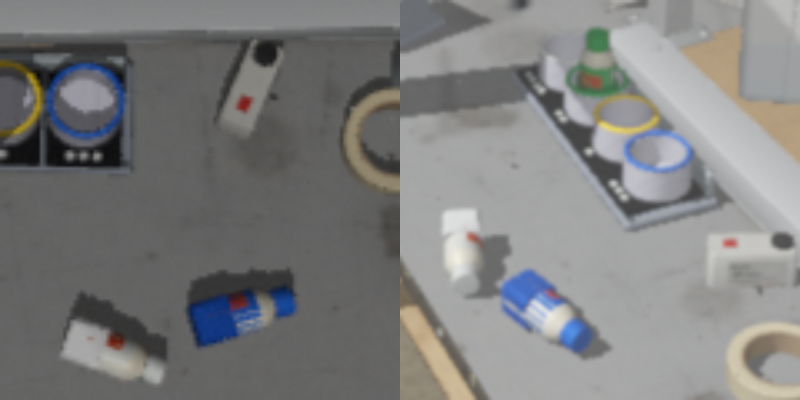

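```bash
cat >> h.py <<'E'
def lying(img,n,m,z=.02):
    ys,xs=np.nonzero(m); P=np.array([plane(n,(x,y),z)[:2] for x,y in zip(xs,ys)])
    return P
E
python3 - <<'E'
from h import *
a=cv2.imread("pics/b_t.png");b=cv2.imread("pics/b_s.png")
for n,im,r in(("top",a,(370,258,415,292)),("side",b,(300,295,345,336))):
    m,bl=blobs(im,(100,110,40),(128,255,255),r,3); print(n,bl)
    P=lying(im,n,m); 
    # cap blob = farthest small one
    caps=[x for x in bl if 30<x[0]<80]; boot=max(bl)
    A=plane(n,caps[-1][1],.02)[:2];B=plane(n,boot[1],.02)[:2]; d=(A-B);L=np.linalg.norm(d);d/=L
    pr=P@d; pe=P@np.array([-d[1],d[0]])
    print("cap",A,"boot",B,"dir",d,np.degrees(np.arctan2(d[1],d[0])),"len",L,"extent",pr.max()-pr.min(),"perp",pe.min(),pe.max(),"base along",pr.min(),"cap end",pr.max(), "A,B along",A@d,B@d)
    q=np.array([-d[1],d[0]]);print(" base pt",d*pr.min()+q*(q@A)," tip",d*pr.max()+q*(q@A))
E
```

```text
top [(209, [385.5, 275.1], [377, 267, 21, 17]), (51, [404.6, 269.8], [401, 266, 8, 9])]
cap [ 0.45557504 -0.3492113 ] boot [ 0.43979552 -0.28853688] dir [ 0.25169627 -0.96780628] -75.42208869713507 len 0.06269273361455573 extent 0.09935004700812677 perp 0.3317579384756175 0.3736204788929061 base along 0.36317010571177466 cap end 0.46252015271990143 A,B along 0.45263542662845163 0.38994269301389595
 base pt [ 0.43305696 -0.2626262 ]  tip [ 0.45806299 -0.3587778 ]
side [(172, [317.2, 308.4], [308, 301, 23, 15]), (16, [312.5, 318.1], [309, 315, 8, 7]), (94, [335.3, 325.3], [330, 320, 11, 12])]Traceback (most recent call last):
  File "<stdin>", line 8, in <module>
IndexError: list index out of range
```

```bash
cat >> h.py <<'E'
def pick(base,a,h=.062,lean=40,tz=.008,sgn=1):
    a=np.array([*a,0.]);a/=np.linalg.norm(a); q=np.array([-a[1],a[0],0])*sgn
    l=np.radians(lean); d=-a*np.sin(l)-np.array([0,0,np.cos(l)])
    C=np.array([*base,.02])+a*h; T=C+d*(.02-tz)/np.cos(l)
    return T,d,frame(d,q)
E
python3 - <<'E'
from h import *
T,d,R=pick((.4328,-.2645),(.252,-.968)); print(T,d,R)
delta(T-.15*d+[0,0,.04],R)
E
```

```text
[ 0.44588311 -0.31475575  0.008     ] [-0.16193973  0.62205421 -0.76604444] [[ 1.92992256e-01 -1.61939731e-01  9.67744549e-01]
 [-7.41335334e-01  6.22054206e-01  2.51933498e-01]
 [-6.42787610e-01 -7.66044443e-01 -2.88653159e-18]]
dp [-0.064  -0.3987 -0.0264] rv [ 25.86  33.6  -72.15] minrows 11.69 | per10 [-0.0064  -0.03987 -0.00264] [ 2.586  3.36  -7.215]
```

Call:
servo_tool(rows=[0.65,-0.004,-0.025,0,1.62,2.1,-4.51,0.65,-0.004,-0.025,0,1.62,2.1,-4.51,0.65,-0.004,-0.025,0,1.62,2.1,-4.51,0.65,-0.004,-0.025,0,1.62,2.1,-4.51,0.65,-0.004,-0.025,0,1.62,2.1,-4.51,0.65,-0.004,-0.025,0,1.62,2.1,-4.51,0.65,-0.004,-0.025,0,1.62,2.1,-4.51,0.65,-0.004,-0.025,0,1.62,2.1,-4.51])

```text
time_s: 11.4
position: [0.5085, -0.212, 0.19]
tool_rot: [[0.766, -0.201, 0.611], [-0.546, 0.298, 0.783], [-0.339, -0.933, 0.119]]
ft_force: [0.4, -0.2, 0.8]
grip_width: 0.0553
```

Call:
servo_tool(rows=[0.65,-0.004,-0.025,0,1.62,2.1,-4.51,0.65,-0.004,-0.025,0,1.62,2.1,-4.51,0.65,-0.004,-0.025,0,1.62,2.1,-4.51,0.65,-0.004,-0.025,0,1.62,2.1,-4.51,0.65,-0.004,-0.025,0,1.62,2.1,-4.51,0.65,-0.004,-0.025,0,1.62,2.1,-4.51,0.65,-0.004,-0.025,0,1.62,2.1,-4.51,0.65,-0.004,-0.025,0,1.62,2.1,-4.51,0.65,0,0,0,0,0,0,0.65,0,0,0,0,0,0])

```text
time_s: 12.23
position: [0.4758, -0.4123, 0.1885]
tool_rot: [[0.192, -0.16, 0.968], [-0.745, 0.618, 0.25], [-0.639, -0.769, -0.001]]
ft_force: [-0.4, 1.2, 0.0]
grip_width: 0.0556
```

```bash
python3 - <<'E'
from h import *
T,d,R=pick((.4328,-.2645),(.252,-.968))
delta(T-.05*d,R);delta(T,R)
o=env.observe();print(o["position"],o["q"])
b=env.get_image("side")[:,:,::-1];a=env.get_image("top")[:,:,::-1]
cv2.imwrite("pics/b2.png",np.hstack([cv2.resize(a[200:320,340:460],(400,400)),cv2.resize(b[200:350,260:410],(400,400))]))
E
```

```text
dp [-0.0218  0.0664 -0.1422] rv [0.29 0.03 0.11] minrows 3.8 | per10 [-0.00218  0.00664 -0.01422] [0.029 0.003 0.011]
dp [-0.0299  0.0975 -0.1805] rv [0.29 0.03 0.11] minrows 4.97 | per10 [-0.00299  0.00975 -0.01805] [0.029 0.003 0.011]
[ 0.47582488 -0.41229595  0.18848562] [-56.63175795  49.44829198  38.87887123  15.35311476 128.82278302
 -65.45780495]
```

View pics/b2.png

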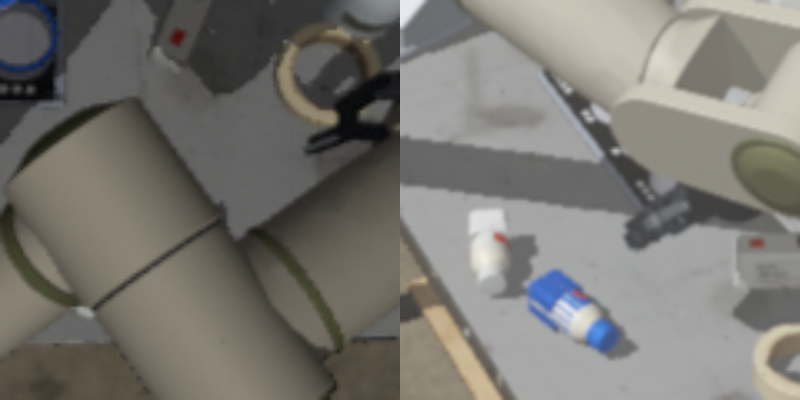

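Call:
servo_tool(rows=[0.65,-0.0044,0.0133,-0.0284,0,0,0,0.65,-0.0044,0.0133,-0.0284,0,0,0,0.65,-0.0044,0.0133,-0.0284,0,0,0,0.65,-0.0044,0.0133,-0.0284,0,0,0,0.65,-0.0044,0.0133,-0.0284,0.2,0,0.1,0.65,0,0,0,0,0,0,0.65,0,0,0,0,0,0])

```text
time_s: 12.92
position: [0.4549, -0.3431, 0.0488]
tool_rot: [[0.197, -0.164, 0.967], [-0.742, 0.62, 0.256], [-0.641, -0.767, 0.0]]
ft_force: [0.3, -0.6, 1.3]
grip_width: 0.0554
```

```bash
python3 - <<'E'
from h import *
T,d,R=pick((.4328,-.2645),(.252,-.968))
delta(T,R)
o=env.observe();print(o["position"],o["q"])
b=env.get_image("side")[:,:,::-1]
cv2.imwrite("pics/b3.png",cv2.resize(b[260:340,280:380],(750,600)))
E
```

```text
dp [-0.009   0.0283 -0.0408] rv [ 0.1   0.04 -0.24] minrows 1.21 | per10 [-0.0009   0.00283 -0.00408] [ 0.01   0.004 -0.024]
[ 0.45490167 -0.34306968  0.04879329] [-54.88610236  50.06243823  62.26301254  13.33784748 105.3680214
 -70.58162654]
```

View pics/b3.png

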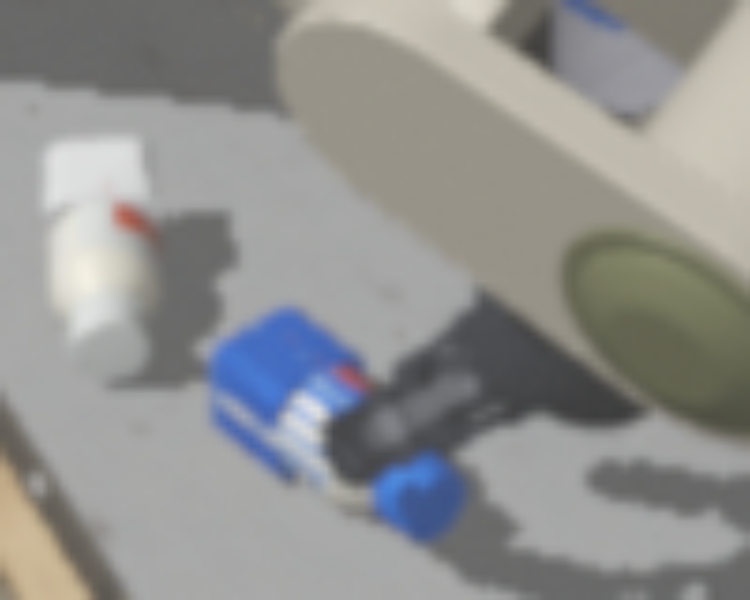

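Call:
servo_tool(rows=[0.65,-0.0022,0.007,-0.0102,0,0,0,0.65,-0.0022,0.007,-0.0102,0,0,0,0.65,-0.0022,0.007,-0.0102,0,0,0,0.65,-0.0022,0.007,-0.0102,0,0,0,0.65,0,0,0,0,0,0,0.65,0,0,0,0,0,0])

```text
time_s: 13.47
position: [0.4465, -0.3171, 0.0089]
tool_rot: [[0.197, -0.161, 0.967], [-0.744, 0.618, 0.254], [-0.638, -0.77, 0.002]]
ft_force: [1.4, 0.3, 0.3]
grip_width: 0.0556
```

```bash
python3 - <<'E'
from h import *
o=env.observe();print(o["position"],o["ft_force"])
b=env.get_image("side")[:,:,::-1]
cv2.imwrite("pics/b4.png",cv2.resize(b[260:340,280:380],(750,600)))
E
```

```text
[ 0.4464644  -0.31712301  0.0089038 ] [1.36712174 0.30483363 0.27998184]
```

View pics/b4.png

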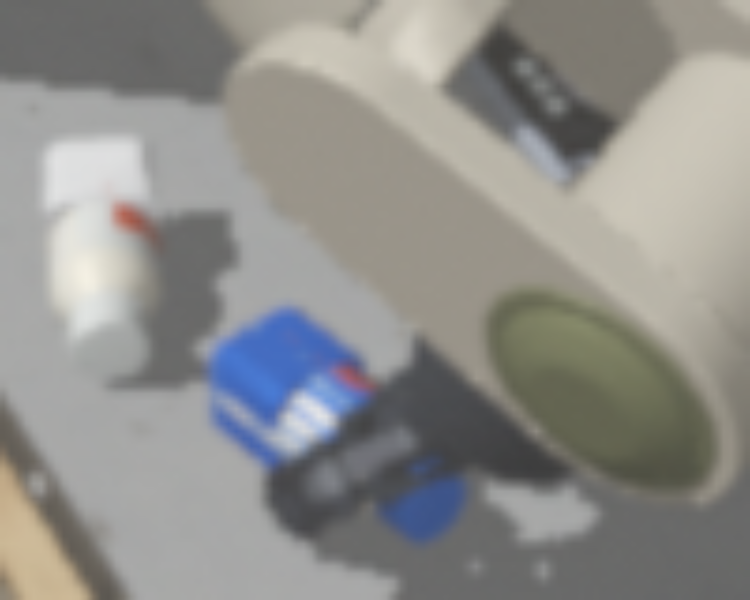

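Call:
servo_tool(rows=[0.2,0,0,0,0,0,0,0.2,0,0,0,0,0,0,0.2,0,0,0,0,0,0,0.2,0,0,0,0,0,0,0.2,0,0,0,0,0,0,0.2,0,0,0,0,0,0], force=40)

```text
time_s: 14.02
position: [0.4463, -0.3172, 0.0087]
tool_rot: [[0.196, -0.16, 0.967], [-0.744, 0.618, 0.253], [-0.638, -0.77, 0.002]]
ft_force: [2.0, -2.9, 6.8]
grip_width: 0.0386
```

Call:
servo_tool(rows=[0.2,0,0,0.015,0,0,0,0.2,0,0,0.03,0,0,0,0.2,0,0,0.03,0,0,0,0.2,0,0,0.035,0,0,0,0.2,0,0,0.035,0,0,0,0.2,0,0,0.02,0,0,0,0.2,0,0,0,0,0,0])

```text
time_s: 14.6
position: [0.4464, -0.3172, 0.1769]
tool_rot: [[0.199, -0.158, 0.967], [-0.747, 0.614, 0.254], [-0.634, -0.773, 0.004]]
ft_force: [0.3, -0.4, -0.3]
grip_width: 0.0384
```

```bash
python3 - <<'E'
from h import *
a=np.array([.252,-.968,0]);a/=np.linalg.norm(a)
Rg=np.array([[.196,-.16,.967],[-.744,.618,.253],[-.638,-.77,.002]]);U,_,V=np.linalg.svd(Rg);Rg=U@V
pg=np.array([.4463,-.3172,.0087]); B=np.array([.4328,-.2645,.02])
bl=Rg.T@(B-pg); al=Rg.T@a; print("base in tool",bl.tolist(),"axis in tool",al.tolist())
o=env.observe();print(o["position"],o["q"],o["ft_force"])
# target: axis->z. rotate by minimal rotation + yaw options
R0=o["tool_rot"]; cur=R0@al; print("cur axis",cur)
v=np.cross(cur,[0,0,1]); ang=np.arccos(cur[2]); Rup=Ro.from_rotvec(v/np.linalg.norm(v)*ang).as_matrix()
W=np.array([.6442,-.1654])
for yaw in(0,20,40,60):
    Rt=Ro.from_euler('z',yaw,degrees=True).as_matrix()@Rup@R0
    TCP=np.array([W[0],W[1],.024])-Rt@bl
    print(yaw,"tcp in well",TCP,"d",Rt[:,1],"z",Rt[:,2]); delta(TCP+[0,0,.08],Rt)
b=env.get_image("side")[:,:,::-1]
cv2.imwrite("pics/b5.png",cv2.resize(b[200:320,290:440],(750,600)))
E
```

```text
base in tool [-0.04909025871484383, 0.026024720520870043, 0.0003007010480560161] axis in tool [0.7698019354717895, -0.6382817101023404, -0.001199455175832225]
[ 0.44642044 -0.31715335  0.17687761] [-54.23046112  39.92381707  60.72244516  14.8495511  115.96825514
 -66.93624911] [ 0.28996989 -0.38658787 -0.33270718]
cur axis [ 0.25301972 -0.96744673  0.00527668]
0 tcp in well [ 0.64687214 -0.17638156  0.07840124] d [ 0.19680798 -0.74421978 -0.63828171] z [ 0.96651126  0.25662139 -0.00119946]
dp [ 0.2005  0.1408 -0.0185] rv [-86.78 -22.7    0.  ] minrows 12.53 | per10 [ 0.02005  0.01408 -0.00185] [-8.678 -2.27   0.   ]
20 tcp in well [ 0.65046691 -0.17480537  0.07840124] d [ 0.43947716 -0.63202554 -0.63828171] z [ 0.82045382  0.57171155 -0.00119946]
dp [ 0.204   0.1423 -0.0185] rv [-81.86 -37.58  15.72] minrows 12.77 | per10 [ 0.0204   0.01423 -0.00185] [-8.186 -3.758  1.572]
40 tcp in well [ 0.65330579 -0.17209475  0.07840124] d [ 0.62913891 -0.4435997  -0.63828171] z [ 0.57543753  0.81784486 -0.00119946]
dp [ 0.2069  0.1451 -0.0185] rv [-75.03 -51.87  31.36] minrows 13.47 | per10 [ 0.02069  0.01451 -0.00185] [-7.503 -5.187  3.136]
60 tcp in well [ 0.65504638 -0.16857664  0.07840124] d [ 0.74291722 -0.20166918 -0.63828171] z [ 0.26101499  0.965334   -0.00119946]
dp [ 0.2086  0.1486 -0.0185] rv [-66.25 -65.46  46.82] minrows 14.56 | per10 [ 0.02086  0.01486 -0.00185] [-6.625 -6.546  4.682]
```

View pics/b5.png

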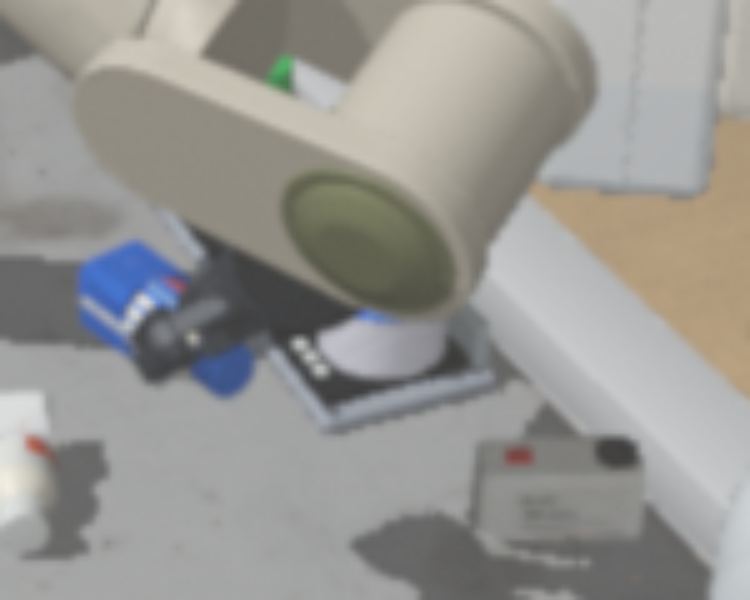

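Call:
servo_tool(rows=[0.2,0.0127,0.0089,0,-5.12,-2.35,0.98,0.2,0.0127,0.0089,0,-5.12,-2.35,0.98,0.2,0.0127,0.0089,0,-5.12,-2.35,0.98,0.2,0.0127,0.0089,0,-5.12,-2.35,0.98,0.2,0.0127,0.0089,0,-5.12,-2.35,0.98,0.2,0.0127,0.0089,0,-5.12,-2.35,0.98,0.2,0.0127,0.0089,0,-5.12,-2.35,0.98,0.2,0.0127,0.0089,0,-5.12,-2.35,0.98])

```text
time_s: 15.32
position: [0.5475, -0.2442, 0.1714]
tool_rot: [[0.412, 0.103, 0.906], [-0.907, -0.053, 0.418], [0.091, -0.993, 0.071]]
ft_force: [0.6, -0.5, -1.5]
grip_width: 0.0379
```

```bash
python3 - <<'E'
from h import *
o=env.observe();print(o["position"],o["q"],o["ft_force"])
E
```

```text
[ 0.54749379 -0.24420864  0.17142296] [-35.77236728  26.65335461  77.00699374   1.04555581  69.76947071
 -60.67848519] [ 0.56791235 -0.45081813 -1.52465319]
```

Call:
servo_tool(rows=[0.2,0.0127,0.0089,0,-5.12,-2.35,0.98,0.2,0.0127,0.0089,0,-5.12,-2.35,0.98,0.2,0.0127,0.0089,0,-5.12,-2.35,0.98,0.2,0.0127,0.0089,0,-5.12,-2.35,0.98,0.2,0.0127,0.0089,0,-5.12,-2.35,0.98,0.2,0.0127,0.0089,0,-5.12,-2.35,0.98,0.2,0.0127,0.0089,0,-5.12,-2.35,0.98,0.2,0.0127,0.0089,0,-5.12,-2.35,0.98,0.2,0,0,0,0,0,0,0.2,0,0,0,0,0,0])

```text
time_s: 16.15
position: [0.6446, -0.1756, 0.1698]
tool_rot: [[0.376, 0.42, 0.826], [-0.549, -0.617, 0.564], [0.746, -0.666, -0.001]]
ft_force: [-0.3, -0.4, -0.7]
grip_width: 0.0383
```

```bash
python3 - <<'E'
from h import *
o=env.observe();print(o["position"],o["q"],o["ft_force"],o["grip_width"])
al=np.array([0.7698,-0.6383,-0.0012]);bl=np.array([-.0491,.0260,.0003])
R=o["tool_rot"];print("axis",R@al,"base",o["position"]+R@bl,"d",R[:,1],"z",R[:,2])
b=env.get_image("side")[:,:,::-1];a=env.get_image("top")[:,:,::-1]
cv2.imwrite("pics/b6s.png",b)
cv2.imwrite("pics/b6.png",np.hstack([cv2.resize(a[160:280,280:400],(400,400)),cv2.resize(b[190:290,310:410],(400,400))]))
E
```

```text
[ 0.64461711 -0.17556984  0.16977537] [-14.43684429  29.38437869  88.90053217 -56.9503124   35.9834151
  -8.58553155] [-0.31545487 -0.4163842  -0.69468411] 0.03831362636196819
axis [ 0.02034022 -0.02973262  0.9993611 ] base [ 0.6373214  -0.16447368  0.11582588] d [ 0.42024513 -0.61673101 -0.66561016] z [ 0.82576762  0.56400915 -0.00122761]
```

View pics/b6.png

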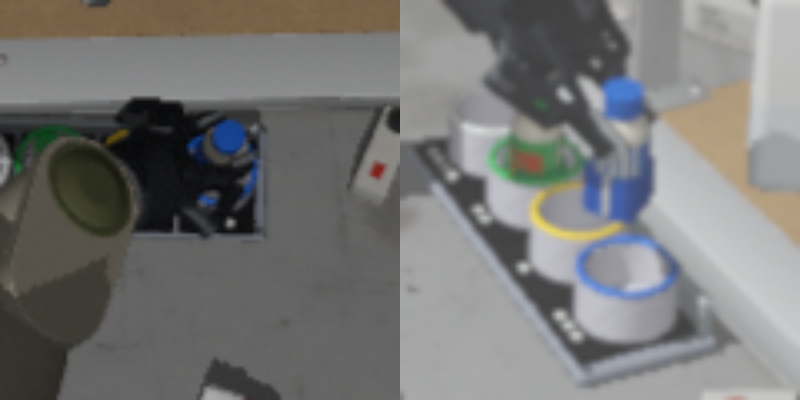

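Call:
servo_tool(rows=[0.2,0.002,0,0,-0.85,-0.58,0,0.2,0.002,0,0,-0.85,-0.58,0,0.2,0,0,0,0,0,0,0.2,0,0,0,0,0,0])

```text
time_s: 16.58
position: [0.6489, -0.1774, 0.1723]
tool_rot: [[0.356, 0.435, 0.827], [-0.526, -0.638, 0.562], [0.772, -0.635, 0.002]]
ft_force: [0.1, -0.1, -0.3]
grip_width: 0.0382
```

```bash
python3 - <<'E'
from h import *
o=env.observe()
al=np.array([0.7698,-0.6383,-0.0012]);bl=np.array([-.0491,.0260,.0003])
R=o["tool_rot"];B=o["position"]+R@bl;print(o["position"],"axis",R@al,"base",B)
b=env.get_image("side")[:,:,::-1];a=env.get_image("top")[:,:,::-1]
cv2.imwrite("pics/b7.png",np.hstack([cv2.resize(a[180:240,320:380],(400,400),interpolation=2),cv2.resize(b[190:290,310:410],(400,400))]))
bt=blobs(a,(100,120,40),(128,255,255),(335,190,365,225),5)[1]; bs=blobs(b,(100,110,40),(128,255,255),(350,200,380,247),5)[1]
print(bt,bs)
capT=max(x for x in bt)[1]; print("cap top-view at z",B[2]+.093,plane("top",capT,B[2]+.093))
print("expected side px: cap",proj("side",B+[0,0,.09]),"boot",proj("side",B+[0,0,.018]),"top cap",proj("top",B+[0,0,.094]))
E
```

```text
[ 0.64887599 -0.17739676  0.17232458] axis [-0.00460798  0.00142066  0.99999856] base [ 0.64295874 -0.16797244  0.1178905 ]
[(83, [348.1, 199.2], [344, 194, 10, 11]), (24, [338.8, 203.4], [336, 200, 6, 8]), (28, [354.2, 214.0], [350, 207, 7, 13]), (9, [340.8, 219.0], [339, 218, 5, 3])] [(87, [366.6, 213.1], [362, 208, 10, 11]), (83, [369.0, 238.0], [365, 229, 9, 16]), (31, [360.0, 237.0], [359, 232, 3, 11])]
cap top-view at z 0.21089050247299151 [ 0.63717689 -0.16802461  0.2108905 ]
expected side px: cap [367.8251018  212.75316483] boot [366.95562112 235.0674155 ] top cap [348.04657073 197.15036998]
```

View pics/b7.png

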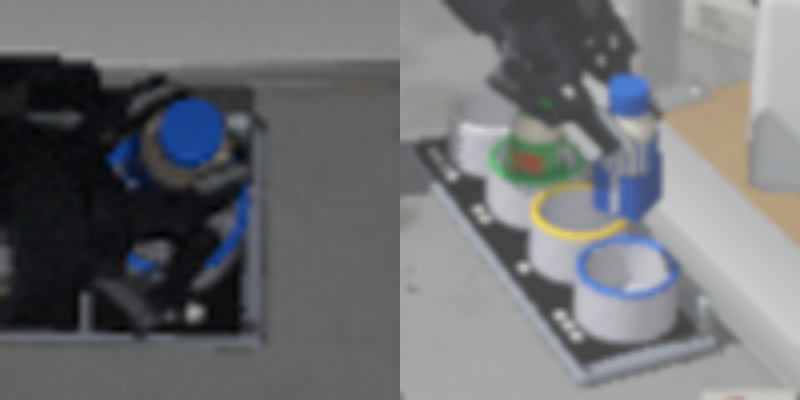

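```bash
python3 - <<'E'
from h import *
print(tri((348.3,199.5),(366.6,213.1)))
b=env.get_image("side")[:,:,::-1]
cv2.imwrite("pics/b8.png",cv2.resize(b[200:260,340:400],(600,600),interpolation=2))
E
```

```text
(array([ 0.63770464, -0.16898014,  0.20848987]), np.float64(0.0016188728236543697))
```

View pics/b8.png

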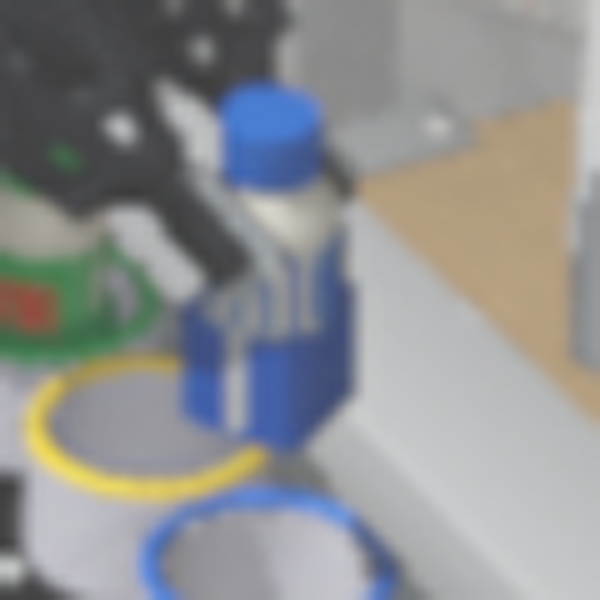

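Call:
servo_tool(rows=[0.2,0.0015,0.001,0,0,0,0,0.2,0.002,0.001,-0.01,0,0,0,0.2,0,0,-0.015,0,0,0,0.2,0,0,-0.015,0,0,0,0.2,0,0,-0.007,0,0,0,0.2,0,0,0,0,0,0,0.2,0,0,0,0,0,0])

```text
time_s: 17.32
position: [0.6528, -0.1746, 0.1252]
tool_rot: [[0.356, 0.436, 0.826], [-0.525, -0.638, 0.563], [0.773, -0.635, 0.001]]
ft_force: [0.0, -0.4, -0.6]
grip_width: 0.038
```

```bash
python3 - <<'E'
from h import *
o=env.observe()
al=np.array([0.7698,-0.6383,-0.0012]);bl=np.array([-.0491,.0260,.0003])
R=o["tool_rot"];B=o["position"]+R@bl;print(o["position"],o["ft_force"],"axis",R@al,"base",B,o["q"])
b=env.get_image("side")[:,:,::-1];a=env.get_image("top")[:,:,::-1]
cv2.imwrite("pics/b9.png",np.hstack([cv2.resize(a[180:240,320:380],(400,400),interpolation=2),cv2.resize(b[210:270,335:395],(400,400),interpolation=2)]))
E
```

```text
[ 0.65284542 -0.17458932  0.12519808] [ 0.03395494 -0.38898366 -0.60322386] axis [-0.00471063  0.00254739  0.99999585] base [ 0.64691952 -0.16523559  0.07075277] [-13.63517225  34.0469451   91.18777715 -70.11062164  33.39268147
   6.44670972]
```

View pics/b9.png

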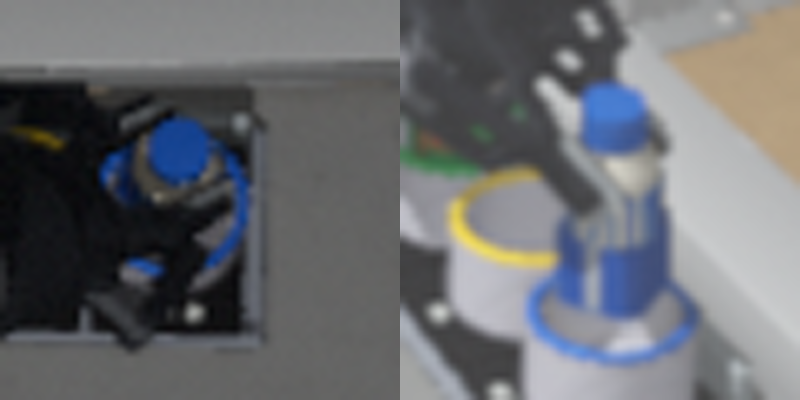

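```bash
python3 - <<'E'
from h import *
W=np.array([.6437,-.1655,0])
print(proj("top",W+[0,0,.1657]),proj("side",W+[0,0,.160]),proj("side",W+[0,0,.07]))
o=env.observe()
bl=np.array([-.0491,.0260,.0003])
Rt=Ro.from_euler('z',-20,degrees=True).as_matrix()@o["tool_rot"]
print(-(Rt-o["tool_rot"])@bl)
E
```

```text
[346.56169814 201.03818937] [367.03899858 227.2219635 ] [366.00084696 254.03551916]
[-3.54357398e-03 -1.43167494e-03 -8.33764481e-18]
```

Call:
servo_tool(rows=[0.2,-0.0006,-0.0004,0,0,0,-5,0.2,-0.0008,-0.0004,0,0,0,-5,0.2,-0.0008,-0.0004,0,0,0,-5,0.2,-0.001,-0.0003,0,0,0,-5,0.2,0,0,0,0,0,0,0.2,0,0,-0.005,0,0,0,0.2,0,0,-0.007,0,0,0,0.2,0,0,-0.007,0,0,0,0.2,0,0,-0.007,0,0,0,0.2,0,0,0,0,0,0])

```text
time_s: 18.25
position: [0.6486, -0.1762, 0.097]
tool_rot: [[0.158, 0.189, 0.969], [-0.616, -0.748, 0.247], [0.772, -0.636, -0.001]]
ft_force: [0.1, -1.1, -0.4]
grip_width: 0.0379
```

```bash
python3 - <<'E'
from h import *
o=env.observe()
al=np.array([0.7698,-0.6383,-0.0012]);bl=np.array([-.0491,.0260,.0003])
R=o["tool_rot"];B=o["position"]+R@bl;print(o["position"],o["ft_force"],"axis",R@al,"base",B,o["q"])
b=env.get_image("side")[:,:,::-1];a=env.get_image("top")[:,:,::-1]
cv2.imwrite("pics/b10.png",np.hstack([cv2.resize(a[180:240,320:380],(400,400),interpolation=2),cv2.resize(b[210:270,335:395],(400,400),interpolation=2)]))
E
```

```text
[ 0.64855182 -0.17615308  0.09704616] [ 0.08397448 -1.05974567 -0.44525621] axis [-6.77512510e-04  3.35881890e-03  1.00000431e+00] base [ 0.64602382 -0.16530197  0.04261489] [ -9.71309709  40.6297779   82.26279527 -62.72941281  52.55157496
  14.69842107]
```

View pics/b10.png

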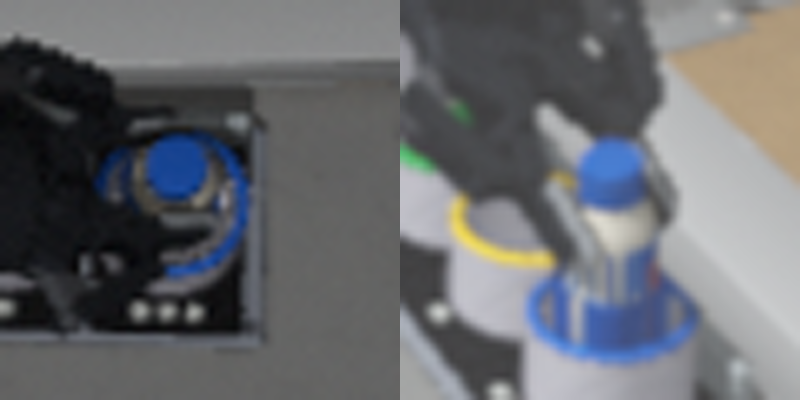

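Going in cleanly, no force. Continue down to floor contact.

Call:
servo_tool(rows=[0.2,0,0,-0.006,0,0,0,0.2,0,0,-0.005,0,0,0,0.2,0,0,-0.004,0,0,0,0.2,0,0,0,0,0,0,0.2,0,0,0,0,0,0])

```text
time_s: 18.77
position: [0.6495, -0.176, 0.0839]
tool_rot: [[0.156, 0.191, 0.969], [-0.615, -0.749, 0.246], [0.773, -0.635, 0.001]]
ft_force: [-0.5, -0.7, -1.0]
grip_width: 0.038
```

Call:
servo_tool(rows=[0.2,0,0,-0.0015,0,0,0,0.2,0,0,0,0,0,0,0.2,0,0,0,0,0,0])

```text
time_s: 19.02
position: [0.6496, -0.1761, 0.0828]
tool_rot: [[0.155, 0.192, 0.969], [-0.615, -0.749, 0.246], [0.773, -0.634, 0.002]]
ft_force: [0.1, 0.3, -1.0]
grip_width: 0.0381
```

Call:
servo_tool(rows=[0.2,0,0,-0.002,0,0,0,0.2,0,0,0,0,0,0,0.2,0,0,0,0,0,0])

```text
time_s: 19.27
position: [0.6495, -0.1761, 0.0806]
tool_rot: [[0.155, 0.191, 0.969], [-0.615, -0.749, 0.246], [0.773, -0.634, 0.001]]
ft_force: [-0.1, 0.1, -0.6]
grip_width: 0.0382
```

Call:
servo_tool(rows=[0.2,0,0,-0.002,0,0,0,0.2,0,0,0,0,0,0,0.2,0,0,0,0,0,0])

```text
time_s: 19.52
position: [0.6499, -0.1764, 0.0799]
tool_rot: [[0.154, 0.192, 0.969], [-0.614, -0.75, 0.246], [0.774, -0.633, 0.002]]
ft_force: [-1.4, 0.4, 5.0]
grip_width: 0.0381
```

Call:
servo_tool(rows=[0.65,0,0,0,0,0,0,0.65,0,0,0,0,0,0,0.65,0,0,0,0,0,0,0.65,0,0,0,0,0,0,0.65,0,0,0.01,0,0,0,0.65,0,0,0.02,0,0,0,0.65,0,0,0.02,0,0,0,0.65,0,0,0.03,0,0,0,0.65,0,0,0.03,0,0,0,0.65,0,0,0.03,0,0,0])

```text
time_s: 20.35
position: [0.6493, -0.1759, 0.2207]
tool_rot: [[0.155, 0.192, 0.969], [-0.615, -0.749, 0.247], [0.773, -0.635, 0.002]]
ft_force: [0.5, -0.4, 0.0]
grip_width: 0.0555
```

```bash
python3 - <<'E'
from h import *
o=env.observe();print(o["position"],o["q"])
b=env.get_image("side")[:,:,::-1];a=env.get_image("top")[:,:,::-1]
cv2.imwrite("pics/w_t.png",a);cv2.imwrite("pics/w_s.png",b)
cv2.imwrite("pics/w1.png",np.hstack([cv2.resize(a[180:300,280:400],(400,400)),cv2.resize(b[200:350,260:410],(400,400))]))
E
```

```text
[ 0.64929133 -0.17591928  0.22073518] [ -9.68067684  31.89462992  75.27235029 -53.96385544  60.78083297
  -1.12436607]
```

View pics/w1.png

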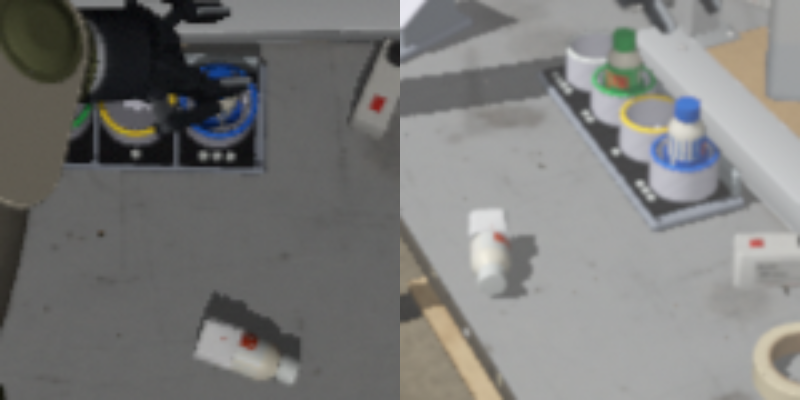

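```bash
python3 - <<'E'
from h import *
a=cv2.imread("pics/w_t.png");b=cv2.imread("pics/w_s.png")
for n,im,r,th in(("top",a,(332,268,376,300),150),("side",b,(280,273,306,315),170)):
    x0,y0,x1,y1=r; g=im.max(2); m=np.zeros(g.shape,np.uint8); m[y0:y1,x0:x1]=(g[y0:y1,x0:x1]>th)*255
    N,l,s,c=cv2.connectedComponentsWithStats(m); i=1+s[1:,4].argmax(); m=(l==i).astype(np.uint8)
    ys,xs=np.nonzero(m); P=np.array([plane(n,(x,y),.02)[:2] for x,y in zip(xs,ys)])
    mu=P.mean(0);w,v=np.linalg.eigh(np.cov((P-mu).T)); d=v[:,1]; d=d if d[1]<0 else -d; q=np.array([-d[1],d[0]])
    pr=(P-mu)@d;pe=(P-mu)@q; print(n,s[i],"dir",d,"ext",pr.min(),pr.max(),"perp",pe.min(),pe.max(),"base",mu+d*pr.min(),"tip",mu+d*pr.max())
    for lo in range(5):
        k=(pr>pr.min()+lo*.02)&(pr<pr.min()+(lo+1)*.02); print("  ",lo,(pe[k].min()+pe[k].max())/2,pe[k].max()-pe[k].min())
    cv2.imwrite(f"pics/wm_{n}.png",cv2.resize(np.hstack([im[y0:y1,x0:x1],cv2.merge([m*255]*3)[y0:y1,x0:x1]]),None,fx=8,fy=8,interpolation=0))
E
```

```text
top [339 277  30  18 218] dir [-0.43413011 -0.90085018] ext -0.03770410853978444 0.05627873727211274 perp -0.015898678343139398 0.017780184205367457 base [ 0.42366804 -0.14497334] tip [ 0.38286726 -0.22963781]
   0 0.0009407529311140292 0.033678862548506855
   1 0.0012506911941442779 0.032578951929263675
   2 -0.00286776449095142 0.019545493186323874
   3 -0.0007067366122824655 0.01690899807618414
   4 0.0034172044323482614 0.012968532156534728
side [285 277  15  31 341] dir [-0.4128505  -0.91079881] ext -0.05878008340311243 0.07151104280265559 perp -0.019359161691422506 0.020418568454614507 base [ 0.43717092 -0.11062718] tip [ 0.38338017 -0.22929619]
   0 -0.0010459678757005937 0.036626387631443824
   1 0.0006583412047416696 0.03938261491574331
   2 0.001014431302920107 0.038808274303388804
   3 -0.001042008225968046 0.03312061511419606
   4 0.0008537159262682953 0.029953220752664017
```

View pics/wm_top.png

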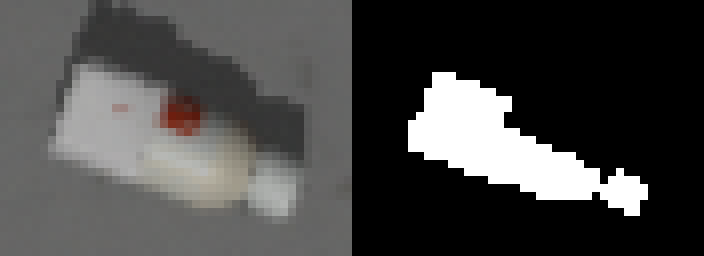

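```bash
python3 - <<'E'
from h import *
B=plane("top",(339.6,281.1),.02);A=plane("top",(368.1,291.9),.02)
print(B,A,np.linalg.norm(A-B),(A-B)/np.linalg.norm(A-B))
b=cv2.imread("pics/w_s.png"); d=(A-B)/np.linalg.norm(A-B); B2=(A+B)/2-d*.0475
im=b.copy()
big=cv2.resize(b[265:325,270:330],(600,600),interpolation=2)
for h in(0,.036,.062,.082,.095):
    p=proj("side",B2+d*h); cv2.circle(big,(int((p[0]+.5-270)*10),int((p[1]+.5-265)*10)),4,(0,0,255),-1)
print("B2",B2,d)
cv2.imwrite("pics/w2.png",big)
E
```

```text
[ 0.42322481 -0.14390422  0.02      ] [ 0.38791422 -0.232244    0.02      ] 0.09513545659501767 [-0.37116125 -0.92856843  0.        ]
B2 [ 0.42319967 -0.14396711  0.02      ] [-0.37116125 -0.92856843  0.        ]
```

View pics/w2.png

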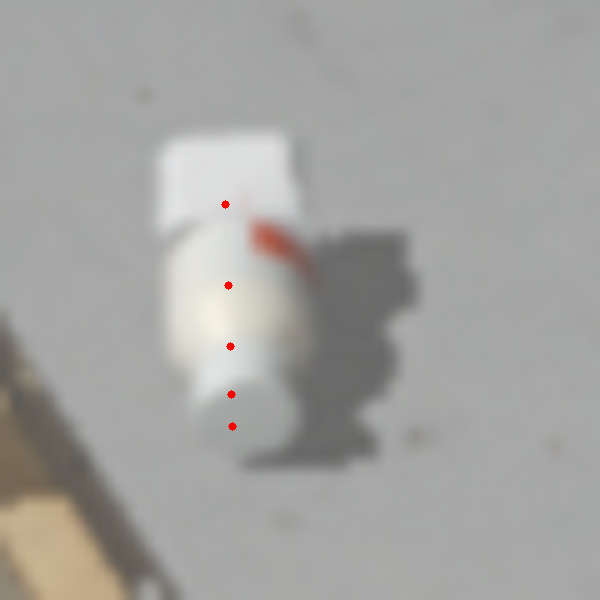

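```bash
python3 - <<'E'
from h import *
print(tri((368.1,291.9),(294,306.3)))
T,d,R=pick((.424,-.144),(-.36,-.933)); print(T,d,R)
delta(T-.15*d+[0,0,.04],R);delta(T-.05*d,R)
T,d,R=pick((.424,-.144),(-.36,-.933),sgn=-1); delta(T-.15*d+[0,0,.04],R)
E
```

```text
(array([ 0.38946219, -0.23259053,  0.02209348]), np.float64(0.003587217107156525))
[ 0.40530574 -0.19244928  0.008     ] [ 0.23139324  0.59969415 -0.76604444] [[-2.75763728e-01  2.31393243e-01  9.32958484e-01]
 [-7.14687663e-01  5.99694154e-01 -3.59983981e-01]
 [-6.42787610e-01 -7.66044443e-01  8.76135552e-18]]
dp [-0.2802 -0.1062 -0.0626] rv [ 91.91  -4.98 -27.08] minrows 13.4 | per10 [-0.02802 -0.01062 -0.00626] [ 9.191 -0.498 -2.708]
dp [-0.2571 -0.0462 -0.1792] rv [ 91.91  -4.98 -27.08] minrows 13.4 | per10 [-0.02571 -0.00462 -0.01792] [ 9.191 -0.498 -2.708]
dp [-0.2802 -0.1062 -0.0626] rv [6.000e-02 1.444e+01 1.441e+02] minrows 20.23 | per10 [-0.02802 -0.01062 -0.00626] [6.000e-03 1.444e+00 1.441e+01]
```

Call:
servo_tool(rows=[0.65,-0.0175,-0.0066,0,5.74,-0.31,-1.69,0.65,-0.0175,-0.0066,0,5.74,-0.31,-1.69,0.65,-0.0175,-0.0066,0,5.74,-0.31,-1.69,0.65,-0.0175,-0.0066,0,5.74,-0.31,-1.69,0.65,-0.0175,-0.0066,-0.004,5.74,-0.31,-1.69,0.65,-0.0175,-0.0066,-0.004,5.74,-0.31,-1.69,0.65,-0.0175,-0.0066,-0.004,5.74,-0.31,-1.69,0.65,-0.0175,-0.0066,-0.004,5.74,-0.31,-1.69])

```text
time_s: 21.12
position: [0.5089, -0.2287, 0.2032]
tool_rot: [[-0.067, 0.125, 0.99], [-0.994, -0.093, -0.056], [0.085, -0.988, 0.13]]
ft_force: [0.7, -0.9, -0.8]
grip_width: 0.0556
```

Call:
servo_tool(rows=[0.65,-0.0175,-0.0066,-0.006,5.74,-0.31,-1.69,0.65,-0.0175,-0.0066,-0.006,5.74,-0.31,-1.69,0.65,-0.0175,-0.0066,-0.006,5.74,-0.31,-1.69,0.65,-0.0175,-0.0066,-0.006,5.74,-0.31,-1.69,0.65,-0.0175,-0.0066,-0.006,5.74,-0.31,-1.69,0.65,-0.0175,-0.0066,-0.006,5.74,-0.31,-1.69,0.65,-0.0175,-0.0066,-0.006,5.74,-0.31,-1.69,0.65,-0.0175,-0.0066,-0.006,5.74,-0.31,-1.69,0.65,0,0,0,0,0,0,0.65,0,0,0,0,0,0])

```text
time_s: 21.95
position: [0.3688, -0.2825, 0.1539]
tool_rot: [[-0.27, 0.227, 0.936], [-0.714, 0.605, -0.353], [-0.646, -0.763, -0.001]]
ft_force: [0.3, 0.4, 0.3]
grip_width: 0.0553
```

```bash
python3 - <<'E'
from h import *
o=env.observe();print(o["position"],o["q"])
T,d,R=pick((.424,-.144),(-.36,-.933)); delta(T-.05*d,R)
b=env.get_image("side")[:,:,::-1];a=env.get_image("top")[:,:,::-1]
cv2.imwrite("pics/w3.png",np.hstack([cv2.resize(a[180:320,290:430],(400,400)),cv2.resize(b[200:350,260:410],(400,400))]))
E
```

```text
[ 0.36883256 -0.28245689  0.15392846] [-67.3404848   28.70086256  88.24800006  26.36603333  94.23269422
 -52.1198704 ]
dp [ 0.0249  0.06   -0.1076] rv [-0.27  0.03 -0.42] minrows 3.01 | per10 [ 0.00249  0.006   -0.01076] [-0.027  0.003 -0.042]
```

View pics/w3.png

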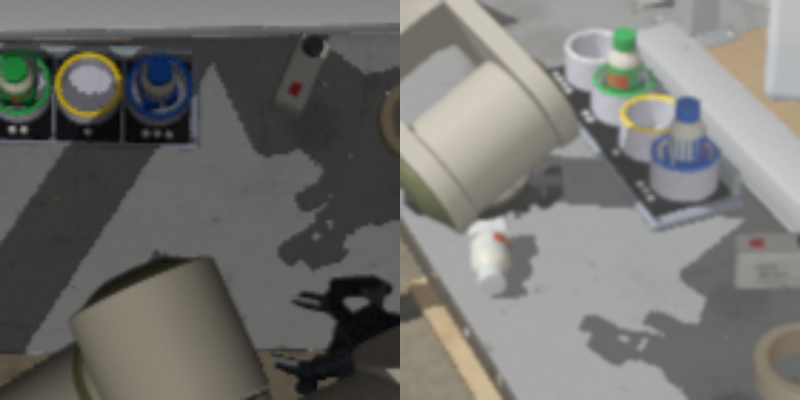

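Call:
servo_tool(rows=[0.65,0.0062,0.015,-0.0269,0,0,0,0.65,0.0062,0.015,-0.0269,0,0,0,0.65,0.0062,0.015,-0.0269,-0.2,0,-0.2,0.65,0.0062,0.015,-0.0269,0,0,-0.2,0.65,0,0,0,0,0,0,0.65,0,0,0,0,0,0])

```text
time_s: 22.55
position: [0.3949, -0.2206, 0.0475]
tool_rot: [[-0.271, 0.229, 0.935], [-0.716, 0.601, -0.354], [-0.643, -0.766, 0.001]]
ft_force: [1.3, -0.9, 0.9]
grip_width: 0.0556
```

```bash
python3 - <<'E'
from h import *
o=env.observe();print(o["position"],o["q"],o["ft_force"])
T,d,R=pick((.424,-.144),(-.36,-.933)); delta(T,R)
b=env.get_image("side")[:,:,::-1];a=env.get_image("top")[:,:,::-1]
cv2.imwrite("pics/w4.png",np.hstack([cv2.resize(a[220:320,310:410],(400,400)),cv2.resize(b[250:350,260:360],(400,400))]))
E
```

```text
[ 0.39486814 -0.22055402  0.04749028] [-61.65198317  35.84542524  99.12774517  30.11178822  75.89620006
 -56.57899508] [ 1.31897713 -0.87815862  0.90381689]
dp [ 0.0104  0.0281 -0.0395] rv [-0.01  0.05 -0.34] minrows 1.19 | per10 [ 0.00104  0.00281 -0.00395] [-0.001  0.005 -0.034]
```

View pics/w4.png

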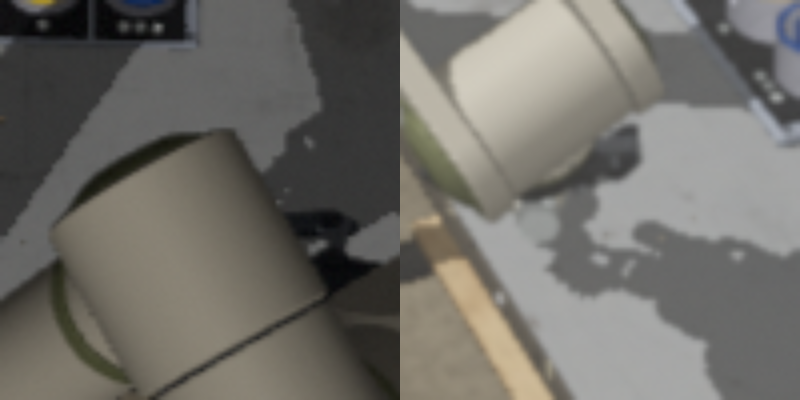

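Call:
servo_tool(rows=[0.65,0.0026,0.0069,-0.0099,0,0,-0.1,0.65,0.0026,0.0069,-0.0099,0,0,-0.1,0.65,0.0026,0.0069,-0.0099,0,0,-0.1,0.65,0.0026,0.0069,-0.0099,0,0,0,0.65,0,0,0,0,0,0,0.65,0,0,0,0,0,0])

```text
time_s: 23.15
position: [0.4051, -0.195, 0.0084]
tool_rot: [[-0.276, 0.235, 0.932], [-0.715, 0.598, -0.362], [-0.642, -0.767, 0.003]]
ft_force: [-0.4, -0.1, 0.2]
grip_width: 0.0555
```

Call:
servo_tool(rows=[0.2,0,0,0,0,0,0,0.2,0,0,0,0,0,0,0.2,0,0,0,0,0,0,0.2,0,0,0,0,0,0,0.2,0,0,0,0,0,0,0.2,0,0,0,0,0,0])

```text
time_s: 23.65
position: [0.4052, -0.1955, 0.0085]
tool_rot: [[-0.276, 0.236, 0.932], [-0.715, 0.597, -0.363], [-0.642, -0.767, 0.004]]
ft_force: [-0.6, -4.1, 6.5]
grip_width: 0.038
```

Gripped (38 mm). Lift, then work out the upright turn.

Call:
servo_tool(rows=[0.2,0,0,0.015,0,0,0,0.2,0,0,0.03,0,0,0,0.2,0,0,0.03,0,0,0,0.2,0,0,0.035,0,0,0,0.2,0,0,0.035,0,0,0,0.2,0,0,0.02,0,0,0,0.2,0,0,0,0,0,0])

```text
time_s: 24.23
position: [0.4053, -0.1953, 0.1762]
tool_rot: [[-0.274, 0.237, 0.932], [-0.719, 0.593, -0.362], [-0.639, -0.769, 0.008]]
ft_force: [0.2, -0.3, -0.8]
grip_width: 0.0383
```

```bash
python3 - <<'E'
from h import *
a=np.array([-.36,-.933,0]);a/=np.linalg.norm(a)
Rg=np.array([[-.276,.236,.932],[-.715,.597,-.363],[-.642,-.767,.004]]);U,_,V=np.linalg.svd(Rg);Rg=U@V
pg=np.array([.4052,-.1955,.0085]); B=np.array([.424,-.144,.02])
bl=Rg.T@(B-pg); al=Rg.T@a; print("base in tool",bl.tolist(),"axis in tool",al.tolist())
o=env.observe();print(o["position"],o["q"],o["ft_force"])
R0=o["tool_rot"]; cur=R0@al
v=np.cross(cur,[0,0,1]); ang=np.arccos(cur[2]); Rup=Ro.from_rotvec(v/np.linalg.norm(v)*ang).as_matrix()
W=np.array([.6545,.0678])
for yaw in(0,20,30,40,60):
    Rt=Ro.from_euler('z',yaw,degrees=True).as_matrix()@Rup@R0
    TCP=np.array([W[0],W[1],.024])-Rt@bl
    print(yaw,"tcp in well",TCP,"d",Rt[:,1],"z",Rt[:,2]); delta(TCP+[0,0,.08],Rt)
b=env.get_image("side")[:,:,::-1]
cv2.imwrite("pics/w5.png",cv2.resize(b[200:320,250:400],(750,600)))
E
```

```text
base in tool [-0.04941077113077711, 0.02636715582295964, -0.001135248902104718] axis in tool [0.7667239025172364, -0.6419684505032465, 0.0033114750791752865]
[ 0.40527493 -0.19534131  0.17615205] [-59.21147532  22.91008271  94.00064238  30.49380809  89.89941419
 -45.62277535] [ 0.24927397 -0.32931402 -0.78075455]
0 tcp in well [0.65134458 0.05669629 0.07881506] d [-0.26781718 -0.71843613 -0.64196845] z [ 0.93603469 -0.35189215  0.00331148]
dp [ 0.2461  0.252  -0.0173] rv [-83.79  32.25  -0.  ] minrows 12.54 | per10 [ 0.02461  0.0252  -0.00173] [-8.379  3.225 -0.   ]
20 tcp in well [0.65533257 0.05628671 0.07881506] d [-0.0059462  -0.766708   -0.64196845] z [ 0.9999391  -0.01052774  0.00331148]
dp [ 0.2501  0.2516 -0.0173] rv [-88.48  17.28  15.72] minrows 12.78 | per10 [ 0.02501  0.02516 -0.00173] [-8.848  1.728  1.572]
30 tcp in well [0.65731919 0.05660619 0.07881506] d [ 0.12728158 -0.75609253 -0.64196845] z [0.9865759  0.1632698  0.00331148]
dp [ 0.252   0.2519 -0.0173] rv [-90.12   9.55  23.55] minrows 13.08 | per10 [ 0.0252   0.02519 -0.00173] [-9.012  0.955  2.355]
40 tcp in well [0.65922014 0.0572658  0.07881506] d [ 0.25664198 -0.72250357 -0.64196845] z [0.94323609 0.33210647 0.00331148]
dp [ 0.2539  0.2526 -0.0173] rv [-91.27   1.67  31.34] minrows 13.48 | per10 [ 0.02539  0.02526 -0.00173] [-9.127  0.167  3.134]
60 tcp in well [0.66253839 0.05951547 0.07881506] d [ 0.48827534 -0.59115455 -0.64196845] z [0.77276489 0.63468375 0.00331148]
dp [ 0.2573  0.2549 -0.0173] rv [-92.09 -14.5   46.79] minrows 14.57 | per10 [ 0.02573  0.02549 -0.00173] [-9.209 -1.45   4.679]
```

View pics/w5.png

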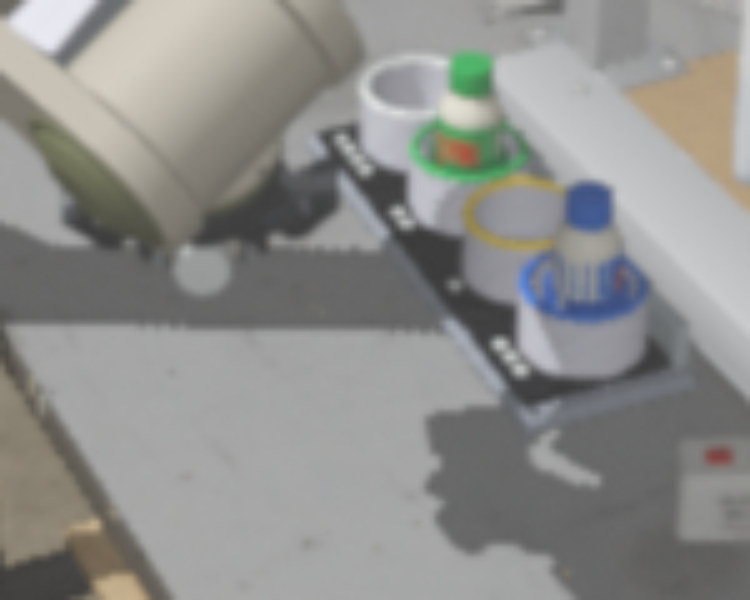

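```bash
python3 - <<'E'
from h import *
print("spool base side",plane("side",(353,203),0),"top",plane("top",(242,182),0.0),plane("top",(245,182),0.06))
print("rail edge", [plane("top",(u,192),z) for u in(300,) for z in(0,.04)], proj("side",[.71,-.01,.04]))
t=cv2.imread("pics/top0.png"); cv2.imwrite("pics/sp.png",np.hstack([cv2.resize(t[100:220,190:310],(400,400)),cv2.resize(cv2.imread("pics/side0.png")[40:220,290:410],(400,600))[200:600]]))
E
```

```text
spool base side [0.80453479 0.21292839 0.        ] top [0.75794676 0.1698299  0.        ] [0.73950833 0.15076351 0.06      ]
rail edge [array([ 0.72045269, -0.02099107,  0.        ]), array([ 0.70916411, -0.02281813,  0.04      ])] [360.03963219 230.75867869]
```

View pics/sp.png

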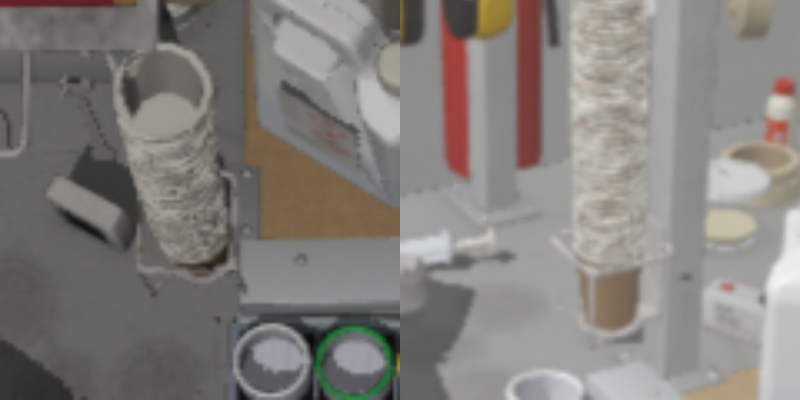

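Call:
servo_tool(rows=[0.2,0.0028,0.016,0.001,-5.7,0.1,1.96,0.2,0.0028,0.016,0.001,-5.7,0.1,1.96,0.2,0.0028,0.016,0.001,-5.7,0.1,1.96,0.2,0.0028,0.016,0.001,-5.7,0.1,1.96,0.2,0.0028,0.016,0.001,-5.7,0.1,1.96,0.2,0.0028,0.016,0.001,-5.7,0.1,1.96,0.2,0.0028,0.016,0.001,-5.7,0.1,1.96,0.2,0.0028,0.016,0.001,-5.7,0.1,1.96])

```text
time_s: 24.95
position: [0.4268, -0.0654, 0.1798]
tool_rot: [[-0.03, 0.146, 0.989], [-0.996, -0.091, -0.017], [0.087, -0.985, 0.148]]
ft_force: [-0.4, -0.8, -1.9]
grip_width: 0.0383
```

```bash
python3 - <<'E'
from h import *
o=env.observe();print(o["position"],o["q"],o["ft_force"])
E
```

```text
[ 0.42681261 -0.06538511  0.17984061] [-23.63584874   9.27394018 102.67767714  -1.64364001  58.26182985
 -21.53922939] [-0.39222772 -0.81464756 -1.92542849]
```

Call:
servo_tool(rows=[0.2,0.01,0.016,0.001,-5.7,0.1,1.96,0.2,0.01,0.016,0.001,-5.7,0.1,1.96,0.2,0.01,0.016,0.001,-5.7,0.1,1.96,0.2,0.01,0.016,0.001,-5.7,0.1,1.96,0.2,0.01,0.016,0.001,-5.7,0.1,1.96,0.2,0.01,0.016,0.001,-5.7,0.1,1.96,0.2,0.01,0.016,0.001,-5.7,0.1,1.96,0.2,0.01,0.016,0.001,-5.7,0.1,1.96,0.2,0,0,0,0,0,0,0.2,0,0,0,0,0,0])

```text
time_s: 25.78
position: [0.5067, 0.063, 0.186]
tool_rot: [[0.214, 0.25, 0.944], [-0.612, -0.719, 0.329], [0.762, -0.648, -0.001]]
ft_force: [0.2, 0.1, -1.4]
grip_width: 0.0379
```

```bash
cat > wt.py <<'E'
from h import *
al=np.array([0.7667,-0.642,0.0033]);bl=np.array([-.0494,.0264,-.0011])
W=np.array([.6545,.0678])
o=env.observe();R=o["tool_rot"];print(o["position"],o["q"].round(1),o["ft_force"].round(1))
print("axis",R@al,"base",o["position"]+R@bl,"d",R[:,1])
cur=R@al; rv=np.degrees(np.cross(cur,[0,0,1])); print("fix tilt rv",rv.round(2)); Rt=Ro.from_rotvec(rv,degrees=True).as_matrix()@R
print("to above well: "); delta(np.array([*W,.104])-Rt@bl,Rt)
E
python3 wt.py
```

```text
[0.50668924 0.06295638 0.18602239] [ 15.9  26.1  92.8 -54.3  69.5  20.9] [ 0.2  0.1 -1.4]
axis [ 0.00677061 -0.0061405   0.99996012] base [0.50167497 0.07382534 0.13129349] d [ 0.2499152  -0.71934922 -0.64813509]
fix tilt rv [-0.35 -0.39  0.  ]
to above well: 
dp [ 0.1525 -0.0057 -0.0272] rv [-0.35 -0.39 -0.  ] minrows 3.72 | per10 [ 0.01525 -0.00057 -0.00272] [-0.035 -0.039 -0.   ]
```

Call:
servo_tool(rows=[0.2,0.025,-0.001,0,0,0,0,0.2,0.03,-0.001,0,-0.1,-0.1,0,0.2,0.03,-0.001,0,-0.1,-0.1,0,0.2,0.03,-0.001,0,-0.1,-0.1,0,0.2,0.025,-0.001,0,0,-0.1,0,0.2,0.0125,-0.001,0,0,0,0,0.2,0,0,-0.01,0,0,0,0.2,0,0,-0.01,0,0,0,0.2,0,0,0,0,0,0,0.2,0,0,0,0,0,0])

```text
time_s: 26.62
position: [0.6583, 0.0556, 0.1674]
tool_rot: [[0.205, 0.254, 0.945], [-0.608, -0.723, 0.326], [0.767, -0.642, 0.006]]
ft_force: [0.3, 0.9, -1.4]
grip_width: 0.0381
```

```bash
cat >> wt.py <<'E'
b=env.get_image("side")[:,:,::-1];a=env.get_image("top")[:,:,::-1]
import sys
n=sys.argv[1] if len(sys.argv)>1 else "x"
cv2.imwrite(f"pics/{n}.png",np.hstack([cv2.resize(a[180:240,240:300],(400,400),interpolation=2),cv2.resize(b[180:240,305:365],(400,400),interpolation=2)]))
B=o["position"]+R@bl
for X in (np.array([*W,B[2]]),): print("axis px side cap",proj("side",X+[0,0,.09]),"boot",proj("side",X+[0,0,.018]),"top cap",proj("top",X+[0,0,.095]))
E
python3 wt.py w6
```

```text
[0.65834956 0.05559199 0.16735152] [ 11.6  38.6  71.4 -53.2  71.5  11.5] [ 0.3  0.9 -1.4]
axis [-2.43006775e-03 -9.51382791e-04  9.99998485e-01] base [0.6538694  0.06618991 0.11252322] d [ 0.25378374 -0.72342014 -0.64207251]
fix tilt rv [-0.05  0.14  0.  ]
to above well: 
dp [ 0.0008  0.0017 -0.0085] rv [-0.05  0.14  0.  ] minrows 0.21 | per10 [ 8.0e-05  1.7e-04 -8.5e-04] [-0.005  0.014  0.   ]
axis px side cap [332.95749529 177.44774769] boot [332.94326886 198.21535942] top cap [265.84792983 195.07607943]
```

View pics/w6.png

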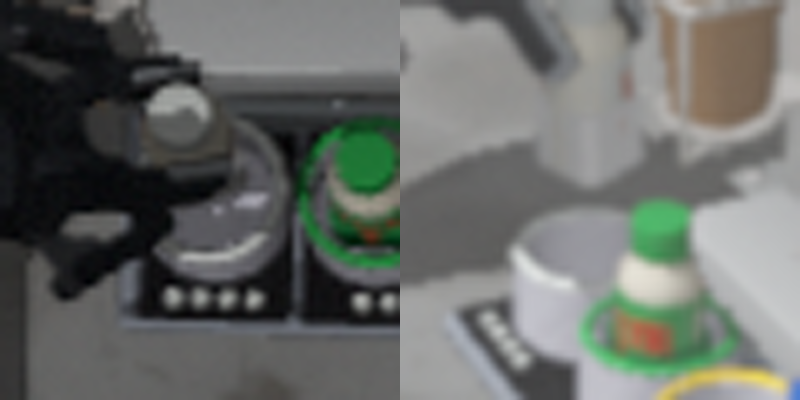

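Call:
servo_tool(rows=[0.2,0.0015,0.0015,-0.01,0,0,0,0.2,0,0,-0.012,0,0,0,0.2,0,0,-0.012,0,0,0,0.2,0,0,-0.008,0,0,0,0.2,0,0,0,0,0,0,0.2,0,0,0,0,0,0])

```text
time_s: 27.22
position: [0.661, 0.0574, 0.1256]
tool_rot: [[0.204, 0.255, 0.945], [-0.608, -0.724, 0.327], [0.767, -0.641, 0.007]]
ft_force: [0.0, 0.8, -1.6]
grip_width: 0.0381
```

```bash
python3 wt.py w7
```

```text
[0.66099851 0.05738836 0.12564594] [ 11.7  41.7  73.1 -54.6  68.8  15.7] [ 0.   0.8 -1.6]
axis [-4.08336905e-03 -6.92744771e-04  9.99993313e-01] base [0.65660585 0.06797072 0.07080755] d [ 0.25506154 -0.72351058 -0.64146399]
fix tilt rv [-0.04  0.23  0.  ]
to above well: 
dp [-0.0019 -0.0001  0.0332] rv [-0.04  0.23 -0.  ] minrows 0.8 | per10 [-1.90e-04 -1.00e-05  3.32e-03] [-0.004  0.023 -0.   ]
axis px side cap [332.94917596 189.59222279] boot [332.93530826 209.8361742 ] top cap [267.41707188 198.84038327]
```

View pics/w7.png

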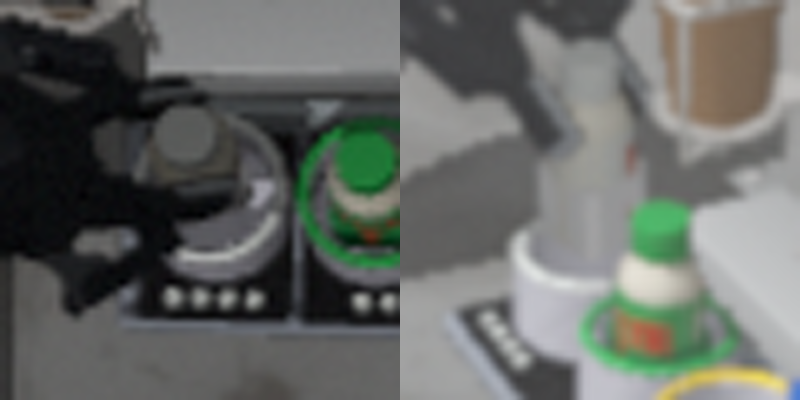

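Call:
servo_tool(rows=[0.2,0,0,-0.008,0,0,0,0.2,0,0,-0.008,0,0,0,0.2,0,0,-0.008,0,0,0,0.2,0,0,-0.008,0,0,0,0.2,0,0,0,0,0,0,0.2,0,0,0,0,0,0])

```text
time_s: 27.82
position: [0.661, 0.0574, 0.0937]
tool_rot: [[0.204, 0.255, 0.945], [-0.608, -0.723, 0.327], [0.767, -0.642, 0.008]]
ft_force: [0.3, -0.2, -1.7]
grip_width: 0.0379
```

Call:
servo_tool(rows=[0.2,0,0,-0.005,0,0,0,0.2,0,0,-0.004,0,0,0,0.2,0,0,0,0,0,0,0.2,0,0,0,0,0,0])

```text
time_s: 28.15
position: [0.6611, 0.0574, 0.0853]
tool_rot: [[0.203, 0.256, 0.945], [-0.608, -0.723, 0.327], [0.767, -0.641, 0.009]]
ft_force: [-0.5, 0.3, -2.5]
grip_width: 0.038
```

Call:
servo_tool(rows=[0.2,0,0,-0.003,0,0,0,0.2,0,0,0,0,0,0,0.2,0,0,0,0,0,0])

```text
time_s: 28.4
position: [0.6611, 0.0575, 0.0824]
tool_rot: [[0.203, 0.256, 0.945], [-0.608, -0.723, 0.327], [0.767, -0.641, 0.009]]
ft_force: [0.0, 0.3, -2.2]
grip_width: 0.038
```

Call:
servo_tool(rows=[0.2,0,0,-0.002,0,0,0,0.2,0,0,0,0,0,0,0.2,0,0,0,0,0,0])

```text
time_s: 28.65
position: [0.6615, 0.0574, 0.0814]
tool_rot: [[0.202, 0.257, 0.945], [-0.608, -0.724, 0.327], [0.768, -0.641, 0.01]]
ft_force: [-1.1, -0.4, 3.7]
grip_width: 0.0377
```

Call:
servo_tool(rows=[0.2,0,0,-0.001,0,0,0,0.2,0,0,0,0,0,0])

```text
time_s: 28.82
position: [0.6616, 0.0573, 0.0813]
tool_rot: [[0.201, 0.258, 0.945], [-0.607, -0.724, 0.327], [0.769, -0.64, 0.011]]
ft_force: [-2.1, 1.1, 9.6]
grip_width: 0.0381
```

Call:
servo_tool(rows=[0.65,0,0,0,0,0,0,0.65,0,0,0,0,0,0,0.65,0,0,0,0,0,0,0.65,0,0,0,0,0,0,0.65,0,0,0.01,0,0,0,0.65,0,0,0.02,0,0,0,0.65,0,0,0.02,0,0,0,0.65,0,0,0.03,0,0,0,0.65,0,0,0.03,0,0,0,0.65,0,0,0.03,0,0,0])

```text
time_s: 29.65
position: [0.6609, 0.0574, 0.2215]
tool_rot: [[0.203, 0.256, 0.945], [-0.609, -0.723, 0.327], [0.767, -0.642, 0.009]]
ft_force: [0.3, 0.1, 0.4]
grip_width: 0.0555
```

```bash
python3 - <<'E'
from h import *
o=env.observe();print(o["position"],o["q"])
b=env.get_image("side")[:,:,::-1];a=env.get_image("top")[:,:,::-1]
cv2.imwrite("pics/c1.png",np.hstack([cv2.resize(a[180:280,240:360],(400,400)),cv2.resize(b[150:280,230:400],(400,400))]))
k=np.array([-.468,-.1755,.866]); pb=np.array([.4512,.3875,.0937])
Rt=frame(-k,(-.351,.936,0)); T=pb-.023*k; print(T)
delta(T+.1*k,Rt); Rt2=frame(-k,(.351,-.936,0)); delta(T+.1*k,Rt2)
E
```

```text
[0.66087088 0.05743012 0.2215167 ] [ 11.73507993  35.71206542  67.32039515 -51.62459274  75.7780605
   5.90468979]
[0.461964  0.3915365 0.073782 ]
dp [-0.2472  0.3163 -0.0658] rv [ 8.5  20.9  90.62] minrows 13.04 | per10 [-0.02472  0.03163 -0.00658] [0.85  2.09  9.062]
dp [-0.2472  0.3163 -0.0658] rv [ 79.41 -36.25 -71.75] minrows 15.78 | per10 [-0.02472  0.03163 -0.00658] [ 7.941 -3.625 -7.175]
```

View pics/c1.png

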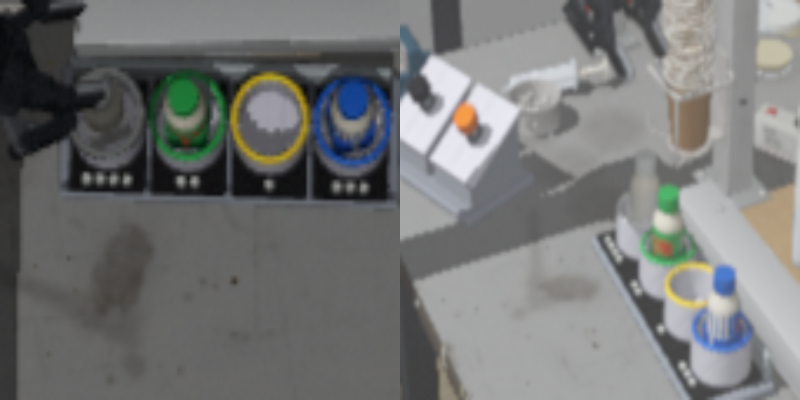

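Call:
servo_tool(rows=[0.65,-0.03,0,0,0,0,0,0.65,-0.03,0,0,0,0,0,0.65,-0.03,0,0,0,0,0,0.65,-0.03,0.01,0,0,0,0,0.65,-0.0075,0.018,0,0.53,1.31,5.66,0.65,-0.0075,0.018,0,0.53,1.31,5.66,0.65,-0.0075,0.018,0,0.53,1.31,5.66,0.65,-0.0075,0.018,0,0.53,1.31,5.66,0.65,-0.0075,0.018,0,0.53,1.31,5.66,0.65,-0.0075,0.018,0,0.53,1.31,5.66])

```text
time_s: 30.58
position: [0.4953, 0.1764, 0.2197]
tool_rot: [[0.617, 0.519, 0.592], [-0.397, -0.444, 0.803], [0.68, -0.73, -0.068]]
ft_force: [0.5, -0.1, -0.4]
grip_width: 0.0551
```

Call:
servo_tool(rows=[0.65,-0.0075,0.018,0,0.53,1.31,5.66,0.65,-0.0075,0.018,0,0.53,1.31,5.66,0.65,-0.0075,0.018,0,0.53,1.31,5.66,0.65,-0.0075,0.018,0,0.53,1.31,5.66,0.65,-0.0075,0.018,0,0.53,1.31,5.66,0.65,-0.0075,0.018,0,0.53,1.31,5.66,0.65,-0.0075,0.018,0,0.53,1.31,5.66,0.65,-0.0075,0.018,0,0.53,1.31,5.66,0.65,0,0,0,0.53,1.31,5.66,0.65,0,0,0,0.53,1.31,5.66])

```text
time_s: 31.42
position: [0.4352, 0.3202, 0.2195]
tool_rot: [[0.814, 0.476, -0.334], [0.296, 0.155, 0.942], [0.5, -0.866, -0.015]]
ft_force: [-0.3, -0.4, -0.4]
grip_width: 0.0553
```

```bash
cat > kb.py <<'E'
from h import *
o=env.observe();print(o["position"],o["q"].round(1),o["ft_force"].round(1))
k=np.array([-.468,-.1755,.866]); pb=np.array([.4512,.3875,.0937])
Rt=frame(-k,(-.351,.936,0)); T=pb-.023*k
delta(T+.1*k,Rt);delta(T,Rt)
b=env.get_image("side")[:,:,::-1];a=env.get_image("top")[:,:,::-1]
import sys
cv2.imwrite(f"pics/{sys.argv[1]}.png",np.hstack([cv2.resize(a[200:320,110:230],(400,400)),cv2.resize(b[130:230,190:290],(400,400))]))
E
python3 kb.py kb1
```

```text
[0.43519437 0.32018601 0.21951994] [ 25.6  11.5  98.   -5.8  40.9 -80.8] [-0.3 -0.4 -0.4]
dp [-0.02    0.0538 -0.0591] rv [0.77 0.3  1.04] minrows 1.98 | per10 [-0.002    0.00538 -0.00591] [0.077 0.03  0.104]
dp [ 0.0268  0.0714 -0.1457] rv [0.77 0.3  1.04] minrows 3.94 | per10 [ 0.00268  0.00714 -0.01457] [0.077 0.03  0.104]
```

View pics/kb1.png

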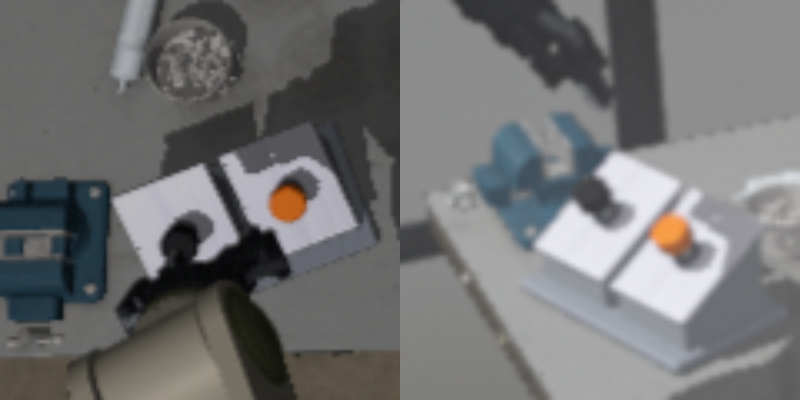

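Call:
servo_tool(rows=[0.65,-0.005,0.0135,-0.0148,0.2,0.1,0.3,0.65,-0.005,0.0135,-0.0148,0.2,0.1,0.3,0.65,-0.005,0.0135,-0.0148,0.2,0.1,0.3,0.65,-0.005,0.0135,-0.0148,0.2,0,0.1,0.65,0.0085,0.0032,-0.0157,0,0,0,0.65,0.0085,0.0032,-0.0157,0,0,0,0.65,0.0085,0.0032,-0.0157,0,0,0,0.65,0,0,0,0,0,0,0.65,0,0,0,0,0,0])

```text
time_s: 32.27
position: [0.4411, 0.3828, 0.1124]
tool_rot: [[0.814, 0.468, -0.342], [0.297, 0.17, 0.94], [0.498, -0.867, -0.0]]
ft_force: [0.1, 0.0, 0.3]
grip_width: 0.0555
```

```bash
python3 kb.py kb2
```

```text
[0.44110926 0.3828475  0.11237897] [ 32.   24.3 100.3 -13.4  26.7 -67.6] [0.1 0.  0.3]
dp [-0.0259 -0.0089  0.048 ] rv [ 0.05 -0.08  0.53] minrows 1.33 | per10 [-0.00259 -0.00089  0.0048 ] [ 0.005 -0.008  0.053]
dp [ 0.0209  0.0087 -0.0386] rv [ 0.05 -0.08  0.53] minrows 1.07 | per10 [ 0.00209  0.00087 -0.00386] [ 0.005 -0.008  0.053]
```

View pics/kb2.png

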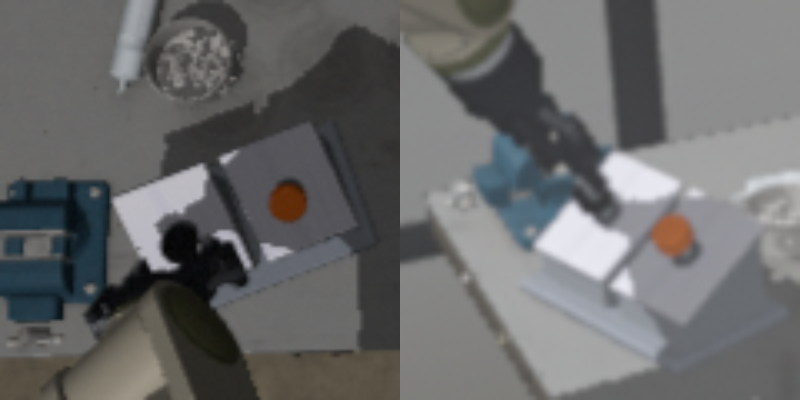

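Call:
servo_tool(rows=[0.65,0.0052,0.0021,-0.0096,0,0,0.2,0.65,0.0052,0.0021,-0.0096,0,0,0.2,0.65,0.0052,0.0021,-0.0096,0,0,0,0.65,0.0052,0.002,-0.0096,0,0,0,0.65,0,0,0,0,0,0,0.65,0,0,0,0,0,0])

```text
time_s: 32.87
position: [0.4623, 0.391, 0.0734]
tool_rot: [[0.812, 0.467, -0.351], [0.304, 0.174, 0.937], [0.498, -0.867, -0.001]]
ft_force: [0.2, -0.4, 1.0]
grip_width: 0.0557
```

Call:
servo_tool(rows=[0.2,0,0,0,0,0,0,0.2,0,0,0,0,0,0,0.2,0,0,0,0,0,0,0.2,0,0,0,0,0,0,0.2,0,0,0,0,0,0,0.2,0,0,0,0,0,0], force=60)

```text
time_s: 33.37
position: [0.4617, 0.392, 0.0753]
tool_rot: [[0.81, 0.469, -0.352], [0.304, 0.177, 0.936], [0.501, -0.866, 0.001]]
ft_force: [-5.6, 5.1, 1.9]
grip_width: 0.0315
```

Same grip width as on the orange knob. Pull.

Call:
servo_tool(rows=[0.2,-0.0022,-0.0008,0.004,0,0,0,0.2,-0.0022,-0.0008,0.004,0,0,0,0.2,-0.0022,-0.0008,0.004,0,0,0,0.2,-0.0011,-0.0004,0.002,0,0,0,0.2,0,0,0,0,0,0,0.2,0,0,0,0,0,0,0.2,0,0,0,0,0,0])

```text
time_s: 33.95
position: [0.4549, 0.3894, 0.0877]
tool_rot: [[0.811, 0.468, -0.352], [0.304, 0.176, 0.936], [0.5, -0.866, 0.001]]
ft_force: [9.7, 12.9, -18.4]
grip_width: 0.0315
```

```bash
python3 kb.py kb3
```

```text
[0.45492607 0.38942367 0.08769744] [ 31.6  27.7  99.8 -13.7  23.6 -67.7] [  9.7  12.9 -18.4]
dp [-0.0398 -0.0154  0.0727] rv [-0.05 -0.   -0.02] minrows 2.02 | per10 [-0.00398 -0.00154  0.00727] [-0.005 -0.    -0.002]
dp [ 0.007   0.0021 -0.0139] rv [-0.05 -0.   -0.02] minrows 0.38 | per10 [ 0.0007   0.00021 -0.00139] [-0.005 -0.    -0.002]
```

View pics/kb3.png

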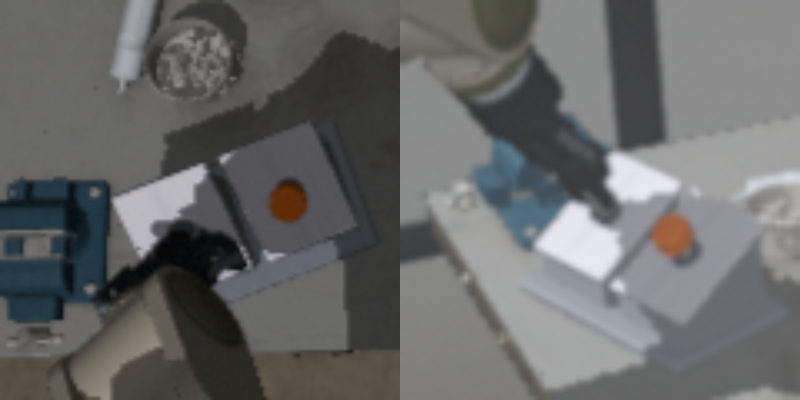

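Call:
servo_tool(rows=[0.2,0,0,0,0,0,0,0.65,0,0,0,0,0,0,0.65,0,0,0,0,0,0,0.65,0,0,0,0,0,0,0.65,0,0,0,0,0,0,0.65,-0.005,-0.002,0.009,0,0,0,0.65,-0.01,-0.004,0.018,0,0,0,0.65,-0.01,-0.004,0.018,0,0,0,0.65,-0.01,-0.004,0.018,0,0,0,0.65,-0.01,-0.004,0.018,0,0,0])

```text
time_s: 34.88
position: [0.4086, 0.37, 0.1711]
tool_rot: [[0.811, 0.468, -0.351], [0.304, 0.175, 0.936], [0.5, -0.866, -0.0]]
ft_force: [-0.3, -0.8, 0.2]
grip_width: 0.0554
```

Call:
servo_tool(rows=[0.65,-0.01,-0.004,0.018,0,0,0,0.65,-0.01,-0.004,0.018,0,0,0,0.65,0,0,0.02,0,0,0,0.65,0,0,0,0,0,0,0.65,0,0,0,0,0,0])

```text
time_s: 35.3
position: [0.3893, 0.3624, 0.2271]
tool_rot: [[0.81, 0.47, -0.351], [0.303, 0.177, 0.936], [0.502, -0.865, 0.0]]
ft_force: [-0.3, 0.2, -0.1]
grip_width: 0.0557
```

```bash
python3 - <<'E'
from h import *
b=env.get_image("side")[:,:,::-1];a=env.get_image("top")[:,:,::-1]
cv2.imwrite("pics/f.png",np.hstack([cv2.resize(a[180:310,100:420],(400,300)),cv2.resize(b[150:300,210:410],(400,300))]))
cv2.imwrite("pics/f2.png",np.hstack([cv2.resize(a[180:240,250:370],(400,200)),cv2.resize(b[180:290,310:390],(400,550))[:200] ]))
cv2.imwrite("pics/f3.png",cv2.resize(b[170:280,220:390],(780,505)))
t0=cv2.imread("pics/side0.png")
print(blobs(b,(0,0,0),(180,255,60),(230,168,252,190))[1],blobs(a,(0,0,0),(180,255,28),(155,262,172,282))[1])
E
```

```text
[] [(53, [164.8, 271.4], [160, 267, 10, 12])]
```

View pics/f3.png

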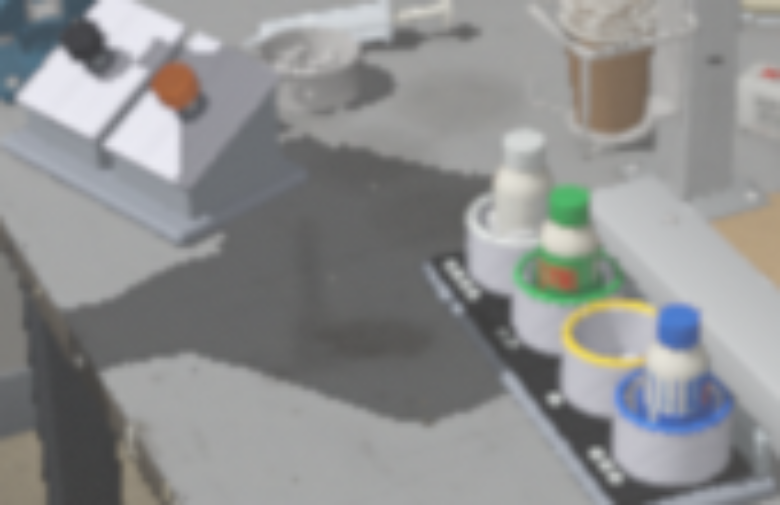

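View pics/f.png

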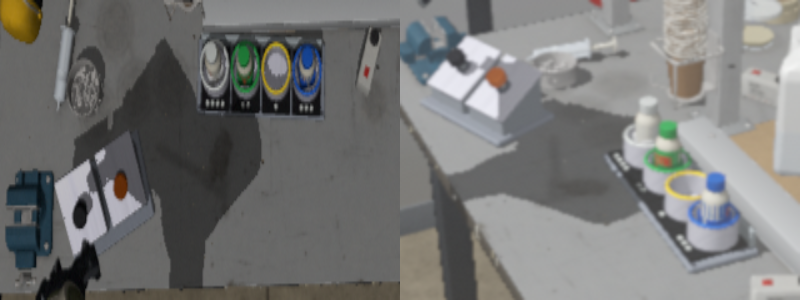

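```bash
python3 - <<'E'
from h import *
b=env.get_image("side")[:,:,::-1];a=env.get_image("top")[:,:,::-1]
for n,w in(("w",(.6545,.0678)),("g",(.6515,-.0095)),("b",(.644,-.1654))): print(n,"exp",proj("side",[*w,.119]).round(1),proj("top",[*w,.119]).round(1))
A=cv2.resize(b[190:270,320:380],(600,800),interpolation=2)[:600];cv2.imwrite("pics/e1.png",A)
cv2.imwrite("pics/e2.png",cv2.resize(a[185:235,255:365],(792,360),interpolation=2))
E
```

```text
w exp [332.9 201.5] [269.1 202.8]
g exp [343.5 213.2] [294.5 203.4]
b exp [366.6 239.6] [345.9 204.9]
```

View pics/e1.png

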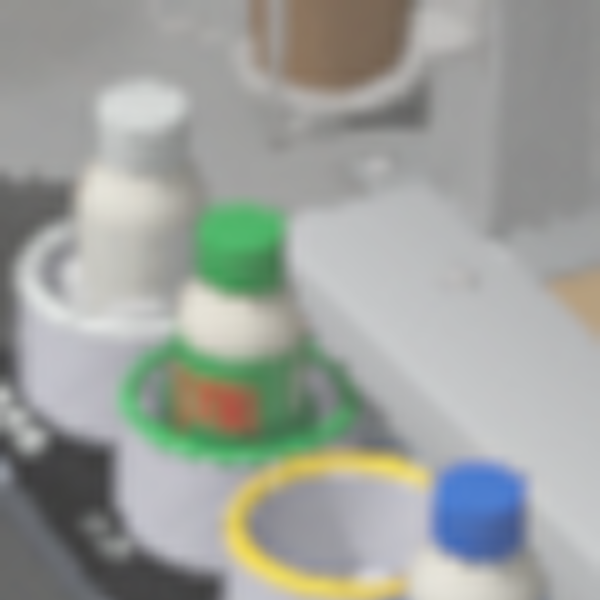

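View pics/e2.png

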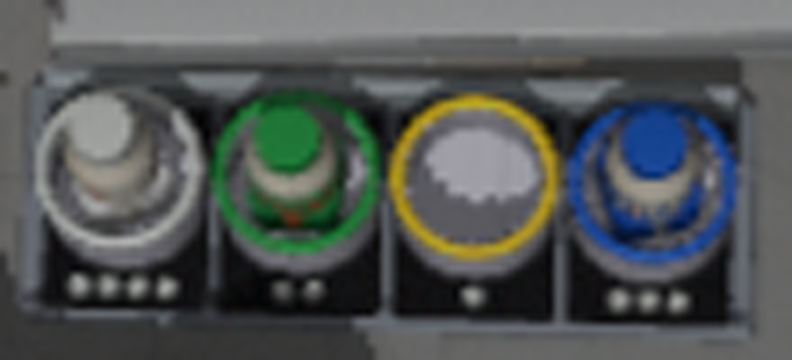

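```bash
python3 - <<'E'
from h import *
print(env.close_job(), env.observe()["time_s"])
E
```

```text
the job is handed in; nothing more can be done
the job is handed in; nothing more can be done
```

The job is handed in at about 35 s of the 210 s allowed. No verdict was reported.

- **Power knob:** I pulled the orange knob until the pull force jumped at its stop. After release, the pictures showed it back in.
- **Bottles:** The yellow bottle was missing, so I skipped it. The green, then blue, then white bottle each went into its own well, lowered until the force showed contact with the floor, then let go.
- **Start knob:** I pulled the black knob out the same way and let it spring back.

**Last checks:** All three bottles stand upright in their wells. The cap positions agree with the expected well axes to about 1–2 pixels, roughly 3 mm. Both knobs look to be back in, and nothing is touching them. The timer box and the brush were not touched.

**What disagreed or was not confirmed:**
- The two cameras disagreed by about 2–3 mm on the well positions, so I used a value between the two.
- The white bottle's cap reads about 3 mm off in x and about 1.5 pixels high in the side view. It touched the floor about 2 mm higher than I calculated. Both are within the limits.
- The last colour-mask check found no blob for the black knob in the side view, because the light had changed. I judged that it was back in from the pictures and the top view.

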